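# Jack up the stake arm with the tommy bar

### The job

Prop the overhanging steel stake arm for hammering: put the blue-handled tommy bar into the holes of the brass collar of the screw jack and turn the collar clockwise (seen from above), moving the bar from hole to hole as you go, until the jack's head bears firmly against the underside of the arm; stop when it is snug, without forcing it. Turn the collar with the bar only, not with the gripper, then lay the bar back in its wooden rest, and leave the other things on the bench where they are.

Things in the scene. Friction and masses are not known exactly. Their poses are not given: they have to be found in the camera images.
- jack: Green screw jack on a dark steel foot plate (190 x 84 x 10 mm), fixed to the worktop. Origin on the jack's vertical axis at worktop height; x axis along the plate toward the pillar, z up. The green part is 74 mm across at its foot, 52 mm at its top, 35 mm high; the brass collar sits on it, the screw rises through the collar.
- pillar_top (a point): Top of the steel pillar, 22 mm across, 105 mm from the jack's axis, 148 mm high. On it is clamped the stake arm, a steel bar 26 mm wide, 20 mm thick, 17 mm past the jack's axis, with an anvil plate 40 mm wide on it, all within 91 to 123 mm above the worktop. Its height is set anew each time and not tracked: it starts 3.6 to 6.2 mm above the jack's head and must be felt for.
- collar: Brass collar, 68 mm across, 26 mm high, turning in place on the jack; origin at its centre on the axis, 49 mm above the worktop, z up. Eight level radial holes, 10 x 10 mm, 20 mm deep, axes at the height of the origin, one every 45 degrees from its own +x axis. Clockwise from above raises the screw 16 mm a turn; the thread stays where it is left, and holds up to about 70 N.
- hole_mouth (a point): Mouth of the +x hole, 34 mm from the axis, flared to 12 mm in width, not in height. Turning takes 0.20 N m while free: sideways 2 N at the handle if the bar may cant in the hole, 6 to 7 N and a twist if kept radial, bearing at the mouth. On the arm it rises steeply, within a few degrees of the collar: 0.29 N m at 35 N (slack), 0.35 to 0.4 at 60 to 80 N (snug), 0.53 at 130 N (forced).
- screw: The jack's steel screw with its round dark head, 32 mm across; it only rises, never turns. Origin on the axis at the underside of the 8 mm thick head, 80 mm above the worktop at the start. It must press on the arm with more than 35 N at the end and never with more than 130 N.
- head_top (a point): Centre of the flat top of the screw's head, 88 mm above the worktop at the start.
- bar: Loose tommy bar, 90 g: a round steel rod 8 mm in diameter and 70 mm long (last 6 mm taper to 4.4 mm) with a blue square handle 12 x 12 x 80 mm. Origin on the centre line at the front end of the handle; x axis along the rod, tip at x = +70 mm, handle end at -80 mm. Starts level in its rest, centre line 42 mm up; take the handle from above near x = -18 mm, midway between the forks.
- bar_tip (a point): Point of the bar's tip, on the centre line.
- rest: Fixed wooden rest: board 120 x 50 x 8 mm with two open-topped forks, 10 mm thick, at x = +25 mm (under the rod) and -62 mm (under the handle), up to 52 mm high, 17 mm wide inside at the floor, 22 mm at the top. Origin at worktop height; x axis along the bar. The bar at home has its origin 42 mm straight above this origin, its tip toward +x.
- pliers: Small pliers with red handles, 46 x 112 x 10 mm, lying on the worktop; leave alone.
- tin: Flat dark blue tin, 63 x 86 x 22 mm; leave alone.
- steel_block: Steel bench block, 64 x 64 x 28 mm; leave alone.
- bur_box: Light blue box of burs, 30 x 67 x 46 mm; leave alone.
- marker: Black and red marker pen, 11 x 128 x 11 mm; leave alone.

How it is judged:
By the outcome, as a careful person would: the job done as asked, in the order asked, and still so for the second after the job is handed in, with the robot touching nothing.
It also fails if it takes over 72 s, if anything falls off the work surface, if the arm or the gripper's body presses on something with over 40 N, if the wrist force passes 120 N, or if a joint passes its speed limit or range.

### The arm

A 7-joint arm with a two-finger parallel gripper is mounted at the origin on a cart in front of the work surface, level with it; the furniture and walls round the work are solid. World frame = base frame: x ahead of the robot, y to its left, z up, the work surface at z = 0. Lengths are in m, angles in rad, forces in N, time in s.
With the tool pointing down it reaches from about 0.425 to 0.875 m from the base axis. Payload 4.7 kg.
Tool frame: the origin (TCP) lies between the finger pads; the fingertips stand ctrl.nose_length ahead of it and the grasp point (between the pads) is the TCP (ctrl.nose_length is the distance from the TCP to the fingertips, in m); z points along the fingers, y is the direction in which the jaws open and shut (so a half turn about z gives the same grasp; the last joint's range is limited). The gripper opens to 87 mm and grips with 3 to 60 N. Pads are 19 mm wide; open, the fingers measure 117 mm over their backs; the gripper's body (75 mm by 190 mm) begins 51 mm behind the grasp point.
Start: joints at [1.219, 0.321, -0.07, 1.45, 0.023, 1.371, -0.057], TCP at [0.232, -0.607, 0.242] pointing down, gripper open.
Joint ranges: [-2.86, 2.86], [-0.3, 2.09], [-1.38, 1.24], [0.06, 2.45], [-1.56, 4.7], [0.09, 2.05], [-2.69, 2.69]. Speed limits (rad/s): [2.57, 2.57, 3.14, 3.14, 3.14, 3.14, 3.14].

### API

Orientations are given as [roll, pitch, yaw] about the fixed x, y, z axes, in that order (R = Rz(yaw) Ry(pitch) Rx(roll)).
In Python, from bench import ctrl gives the robot as it stands.
- The arm moves only by the shell command python3 -m crank 'ROWS' [FORCE]. ROWS is JSON, a list of rows, each an object of numbers: "claw": the closure, from 0 (fully open) to 1 (shut); "x", "y", "z": the shift along the tool's x, y, z in units of 40 mm (1.0 is 40 mm); "wx", "wy", "wz": the turn, a rotation vector about the tool's x, y, z in units of 5 degrees (1.0 is 5 degrees). In form: [{"claw": .., "x": .., "y": .., "z": .., "wx": .., "wy": .., "wz": ..}, ...]. A call has 1 to 5 rows; each row shifts and turns the commanded pose from where the row before left it, along the tool's axes as they then stand; what a row does not reach is not made up. A row lasts 1/12 s, in which the tool goes at most 41.7 mm and 7.16 degrees, less where a joint would pass 70% of its speed; a pose out of reach is approached as far as the arm can. A call is refused whole if a number of a shift passes 1 or a number of a turn 1, either way. A call with a gripper value outside its range is refused whole. The fingers move at their own pace and stop on an object; FORCE is the grip in N (left out, the last holds). Time passes only in rows, so rows that do not move let the fingers close. It gives the time, the measured TCP pose, the force and the opening at its end, in the units of the state.
- ctrl.get_state(): the state, without advancing time (a new reading comes with each control period).
- ctrl.read_camera(name): name is "scene" or "top"; returns a dict with "image" (384x512x3 uint8, red, green, blue), "vfov" (degrees; the focal length in pixels is half the picture's height over the tangent of half this angle, whatever the lens; pixels are square), "cx", "cy" (the principal point, pixels), "dist_coeffs" ([k1, k2, p1, p2, k3] as OpenCV has them; the pictures are not rectified), "R" (3x3) and "t" (3): a world point X has camera coordinates R X + t. Camera axes: x right, y down, z forward; pixel columns grow to the right and rows downward; lengths in m; the calibration is good to about 2 mm. A picture is of the moment at which its call begins. There is no depth.
- ctrl.close_job(): hands the job in, once; it reports no verdict.
The state is a dict: "t": time; "joint_positions": joint angles; "joint_vel": joint speeds; "effort": joint torques, N m; "ee_pos": TCP position; "orientation": TCP orientation; "wrist_force": force on the tool from outside, world axes, zero at the start; "wrist_torque": the same for the moment, N m; "width": finger opening in m.
Only numpy, scipy, OpenCV 4.12 (cv2) and the standard library are available. Lean on these libraries where they do the work, as an engineer would, in place of code of your own. Each camera call takes 0.05 s, during which the arm holds its last target. There are 200 camera calls.

## Working session

There is one attempt and no reset: what is moved stays moved. The work goes in short steps, Python scripts to look and compute and a shell command to move; the robot and the scene stay as the last step left them, time stands still between calls to the robot, and variables do not carry over. Pictures are saved under pics/ and viewed, about 8 in all and at most 12, crops included, and the job is handed in when it is done.

```bash
ls; mkdir -p pics; python3 - <<'E'
from bench import ctrl
import cv2
print(ctrl.get_state(), ctrl.nose_length)
for n in ("scene","top"):
    c=ctrl.read_camera(n); cv2.imwrite(f"pics/{n}0.png",c["image"][:,:,::-1]); print({k:v for k,v in c.items() if k!="image"})
E
```

```text
pics
{'t': 0.0, 'joint_positions': array([ 1.21911399,  0.32181658, -0.07009343,  1.45169111,  0.02258977,
        1.37078382, -0.05688361]), 'joint_vel': array([-8.25970246e-04,  1.73399018e-04,  3.65139423e-04, -1.39612837e-03,
       -1.50335209e-03,  1.13489298e-03,  3.13473344e-05]), 'effort': array([ 1.16114488e-04, -4.91287100e+01, -4.03894270e-01, -3.12530208e+01,
       -6.39674510e-02,  4.36861231e-02,  1.79861372e-04]), 'ee_pos': array([ 0.23226874, -0.60652584,  0.24045762]), 'orientation': array([-3.13968281e+00,  8.59052590e-05,  3.65835956e-01]), 'wrist_force': array([-0.25383756, -0.26873962, -0.6209814 ]), 'wrist_torque': array([ 0.04668457, -0.01856135,  0.00902776]), 'width': 0.08678766448382282} 0.019
{'vfov': 47.64860626300576, 'cx': 262.6696730068456, 'cy': 195.19150056070373, 'dist_coeffs': array([0.02016073, 0.        , 0.        , 0.        , 0.        ]), 'R': array([[-0.78241145, -0.62276126,  0.00086153],
       [-0.42887233,  0.53781332, -0.72582736],
       [ 0.45155382, -0.56826512, -0.68787637]]), 't': array([0.47242165, 0.25650971, 0.97751982])}
{'vfov': 51.13498184567662, 'cx': 257.32622319939236, 'cy': 191.19656000918684, 'dist_coeffs': array([-0.06825808,  0.        ,  0.        ,  0.        ,  0.        ]), 'R': array([[-0.02813475, -0.99960242, -0.0018566 ],
       [-0.99178922,  0.02814654, -0.12474738],
       [ 0.12475004, -0.00166838, -0.9921868 ]]), 't': array([0.09704837, 0.5595515 , 1.00621408])}
```

View pics/scene0.png

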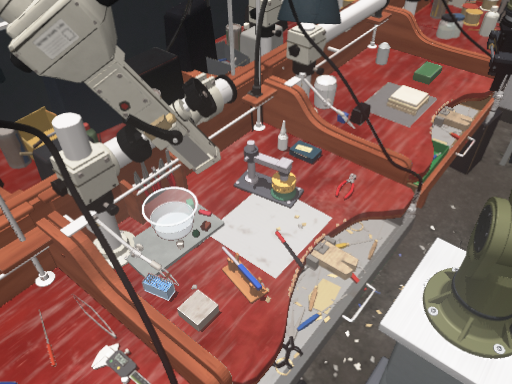

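View pics/top0.png

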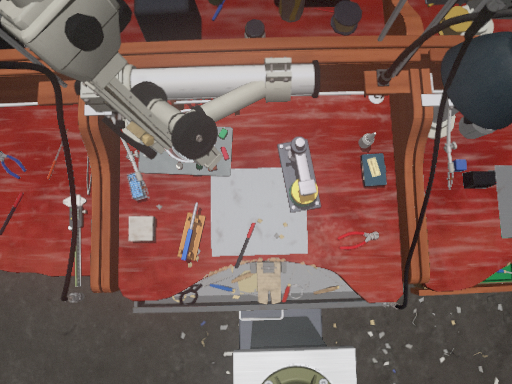

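The top view shows the jack at about (303,190) with its arm running towards the pillar at (299,145), and the bar in its rest at about (192,235). The robot is out of view. I'll crop in on both.

```bash
python3 - <<'E'
import cv2,numpy as np
t=cv2.imread("pics/top0.png"); s=cv2.imread("pics/scene0.png")
f=lambda im,u,v,w,h,k: cv2.resize(im[v:v+h,u:u+w],None,fx=k,fy=k,interpolation=cv2.INTER_CUBIC)
# top crops: jack (270..330,130..215), rest (165..225,195..280)
a=np.hstack([f(t,270,130,65,75,6),f(t,165,198,65,75,6)])
b=np.hstack([f(s,225,135,85,75,4),f(s,215,240,65,75,4)]) 
cv2.imwrite("pics/c_top.png",a); cv2.imwrite("pics/c_scene.png",np.hstack([f(s,228,135,80,72,5),f(s,218,240,65,72,5)]))
E
```

```text
(no output)
```

View pics/c_top.png

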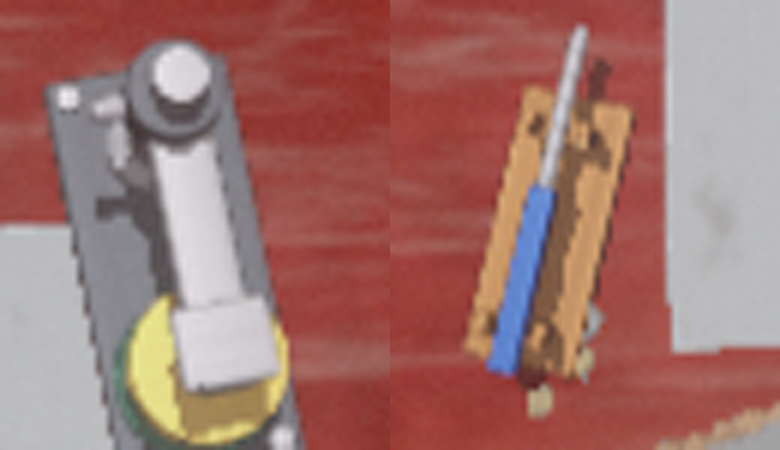

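View pics/c_scene.png

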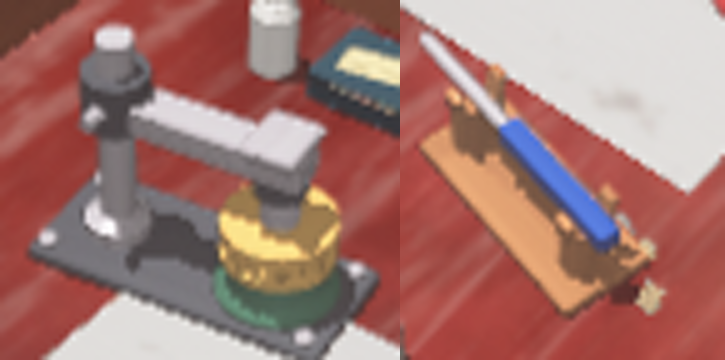

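```bash
cat > h.py <<'E'
import numpy as np, cv2
from bench import ctrl
from scipy.spatial.transform import Rotation as Rn
def K(c):
    h,w=c["image"].shape[:2]; f=h/2/np.tan(np.radians(c["vfov"]/2))
    return np.array([[f,0,c["cx"]],[0,f,c["cy"]],[0,0,1]])
def proj(c,X):
    return cv2.projectPoints(np.atleast_2d(X).astype(float),cv2.Rodrigues(c["R"])[0],c["t"],K(c),c["dist_coeffs"])[0][:,0]
def atz(c,uv,z):
    p=cv2.undistortPoints(np.array([[uv]],float),K(c),c["dist_coeffs"])[0,0]
    d=c["R"].T@np.r_[p,1]; o=-c["R"].T@c["t"]; return o+d*(z-o[2])/d[2]
def unwrap(c,axis,r=.034,z0=.034,z1=.064,th=None):
    th=np.radians(np.arange(-180,180,1)) if th is None else th
    zz=np.linspace(z1,z0,60); T,Z=np.meshgrid(th,zz)
    P=np.stack([axis[0]+r*np.cos(T),axis[1]+r*np.sin(T),Z],-1).reshape(-1,3)
    m=proj(c,P).reshape(60,-1,2).astype(np.float32)
    return cv2.remap(c["image"],m[...,0],m[...,1],cv2.INTER_CUBIC)
E
python3 - <<'E'
from h import *
T=ctrl.read_camera("top"); S=ctrl.read_camera("scene")
tp=lambda x,y,u0,v0,k,xo=0:(u0+(x-xo+.5)/k-.5,v0+(y+.5)/k-.5)
t=lambda x,y:tp(x,y,270,130,6); tb=lambda x,y:tp(x,y,165,198,6,390)
s=lambda x,y:tp(x,y,228,135,5); sb=lambda x,y:tp(x,y,218,240,5,400)
for n,a,b,z in [("pillar",t(181,74),s(115,38),.148),("tip",tb(583,30),sb(427,38),.042),("front",tb(541,187),sb(505,130),.046),("end",tb(503,372),sb(607,238),.044),
  ("collar",t(207.5,362),s(280,218),.062),("plateL",t(47,87),s(28,252),.01)]:
    print(n,atz(T,a,z).round(4),atz(S,b,z).round(4))
ax=atz(T,t(207.5,362),.062)
print("S extents check", proj(S,[ax]), s(280,218))
pil=(atz(T,t(181,74),.148)); d=pil-ax; print(np.hypot(d[0],d[1]),np.degrees(np.arctan2(d[1],d[0])))
E
```

```text
pillar [ 0.6618 -0.0216  0.148 ] [ 0.6608 -0.0186  0.148 ]
tip [0.5361 0.2379 0.042 ] [0.5351 0.2406 0.042 ]
front [0.4693 0.2558 0.046 ] [0.4673 0.2612 0.046 ]
end [0.3919 0.2731 0.044 ] [0.3939 0.2769 0.044 ]
collar [ 0.5586 -0.0373  0.062 ] [ 0.5582 -0.0359  0.062 ]
plateL [0.6919 0.0233 0.01  ] [0.6888 0.0308 0.01  ]
S extents check [[283.78140833 177.8728952 ]] (283.6, 178.2)
0.10438694581517526 8.650468322829768
```

```bash
python3 - <<'E'
from h import *
S=ctrl.read_camera("scene")
ax=[.5584,-.0368]
print(-S["R"].T@S["t"])
th=np.radians(np.arange(50,220,.5))
im=unwrap(S,ax,th=th)
g=im.astype(float).mean(2)
im=cv2.resize(im,None,fx=2.3,fy=4,interpolation=cv2.INTER_LINEAR)
for k in range(50,220,10): cv2.putText(im,str(k),(int((k-50)*4.6),12),0,.4,(255,255,255)); cv2.line(im,(int((k-50)*4.6),14),(int((k-50)*4.6),24),(255,255,255))
a=cv2.resize(S["image"][160:205,262:305],None,fx=8,fy=8,interpolation=cv2.INTER_CUBIC)
out=np.zeros((im.shape[0]+a.shape[0],im.shape[1],3),np.uint8); out[:im.shape[0]]=im; out[im.shape[0]:,:a.shape[1]]=a
cv2.imwrite("pics/unw.png",out[:,:,::-1]); 
E
```

```text
[0.03823521 0.71174199 0.85818754]
```

View pics/unw.png

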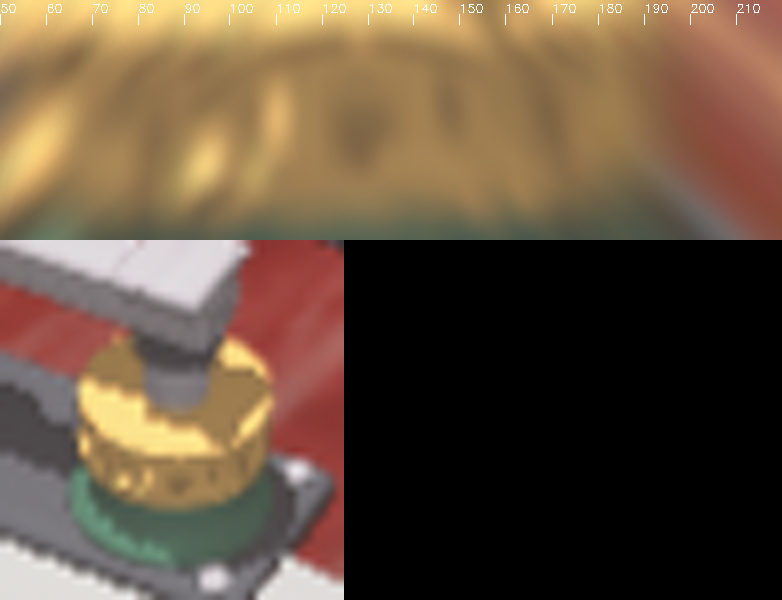

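The crop shows a dark collar hole at about 127° azimuth, with the next near 172°. Both cameras agree on the axis, (0.558, -0.037). I'll turn the tool first, then move over to the bar.

```bash
cat >> h.py <<'E'
def delta(x,y,z,yaw):
    "units of the moves from the measured pose to a target pointing down"
    s=ctrl.get_state(); R=Rn.from_euler("xyz",s["orientation"]); Rt=Rn.from_euler("xyz",[np.pi,0,np.radians(yaw)])
    d=R.inv().apply(np.array([x,y,z])-s["ee_pos"])/.04; w=np.degrees((R.inv()*Rt).as_rotvec())/5
    print("t %.2f pos"%s["t"],s["ee_pos"].round(4),"rpy",np.degrees(s["orientation"]).round(1),"F",s["wrist_force"].round(1),"T",s["wrist_torque"].round(2),"w %.4f"%s["width"])
    print("shift",d.round(3),"turn",w.round(2))
E
R='[{"wz":-1},{"wz":-1},{"wz":-1},{"wz":-1},{"wz":-1}]'
python3 -m crank '[{"wz":-1},{"wz":-1},{"wz":-1},{"wz":-1},{"wz":-1}]'
python3 -m crank '[{"wz":-1},{"wz":-1},{"wz":-1},{"wz":-1},{"wz":-1}]' >/dev/null
python3 -m crank '[{"wz":-1},{"wz":-1},{"wz":-1},{"wz":-1},{"wz":-1}]' >/dev/null
python3 -m crank '[{"wz":-1},{"wz":-1},{"wz":-1},{"wz":-1},{"wz":-1}]' >/dev/null
python3 -m crank '[{"wz":-1},{"wz":-1},{"wz":-1},{"wz":-1},{"wz":-1}]' >/dev/null
python3 -m crank '[{"wz":-1},{"wz":-1},{"wz":-1},{"wz":-1}]'
python3 -c "
from h import *
delta(.42,-.25,.24,165.9)"
```

```text
t 0.25 pos [ 0.2324 -0.6068  0.2411] rpy [-180.    0.   21.] F [ 0.9  0.5 -0.5] T [ 0.05 -0.01  0.  ] w 0.0874
shift [ 7.57  -6.652  0.032] turn [-0.000e+00 -1.000e-02 -2.899e+01]validation failed for argument at $[0]...
validation failed for argument at $[0]...
validation failed for argument at $[0]...
validation failed for argument at $[0]...
validation failed for argument at $[0]...
validation failed for argument at $[0]...
```

```bash
python3 -m crank '[{"claw":0,"wz":-1},{"claw":0,"wz":-1},{"claw":0,"wz":-1},{"claw":0,"wz":-1},{"claw":0,"wz":-1}]' || python3 -m crank '[{"claw":0,"x":0,"y":0,"z":0,"wx":0,"wy":0,"wz":-1},{"claw":0,"x":0,"y":0,"z":0,"wx":0,"wy":0,"wz":-1},{"claw":0,"x":0,"y":0,"z":0,"wx":0,"wy":0,"wz":-1},{"claw":0,"x":0,"y":0,"z":0,"wx":0,"wy":0,"wz":-1},{"claw":0,"x":0,"y":0,"z":0,"wx":0,"wy":0,"wz":-1}]'
python3 -c "
from h import *
delta(.42,-.25,.24,165.9)"
```

```text
t: 0.67
ee_pos: [0.2325, -0.6069, 0.2414]
orientation: [-3.141, -0.0, 0.807]
wrist_force: [0.3, 0.7, 1.0]
width: 0.0871
t 0.67 pos [ 0.2325 -0.6069  0.2414] rpy [-180.    -0.    46.2] F [0.3 0.7 1. ] T [ 0.   -0.03  0.05] w 0.0871
shift [ 9.686 -2.791  0.036] turn [ -0.    -0.   -23.94]validation failed for argument at $[0]...
```

```bash
cat >> h.py <<'E'
def plan(way,yaw,n):
    "print rows x,y,z,wz from the measured pose along the polyline way, yaw ends at yaw"
    s=ctrl.get_state(); P=np.vstack([s["ee_pos"],way]); y0=np.degrees(s["orientation"][2])
    L=np.r_[0,np.cumsum(np.linalg.norm(np.diff(P,axis=0),axis=1))]; q=np.linspace(0,L[-1],n+1)
    Q=np.stack([np.interp(q,L,P[:,k]) for k in range(3)],1); cur=P[0]; wz=round(-(yaw-y0)/5/n,2)
    for i in range(n):
        R=Rn.from_euler("xyz",[np.pi,0,np.radians(y0-5*wz*i)]); d=(R.inv().apply(Q[i+1]-cur)/.04).round(2)
        cur=cur+R.apply(d*.04); print(i,*d,wz)
    print(cur)
E
python3 -c "
from h import *
plan([[.42,-.25,.24],[.48,0,.24],[.45,.235,.2]],165.9,26)"
```

```text
0 0.83 -0.24 0.0 -0.92
1 0.85 -0.17 0.01 -0.92
2 0.86 -0.11 -0.0 -0.92
3 0.87 -0.03 0.0 -0.92
4 0.86 0.04 0.0 -0.92
5 0.86 0.1 0.01 -0.92
6 0.85 0.17 0.0 -0.92
7 0.83 0.24 0.0 -0.92
8 0.81 0.31 0.01 -0.92
9 0.78 0.37 -0.0 -0.92
10 0.75 0.43 0.0 -0.92
11 0.75 0.43 0.0 -0.92
12 0.79 0.36 0.0 -0.92
13 0.75 0.43 0.0 -0.92
14 0.72 0.48 0.0 -0.92
15 0.67 0.54 0.0 -0.92
16 0.63 0.6 0.0 -0.92
17 0.58 0.64 0.0 -0.92
18 0.53 0.69 0.0 -0.92
19 0.68 0.52 0.14 -0.92
20 0.64 0.56 0.14 -0.92
21 0.6 0.61 0.15 -0.92
22 0.55 0.65 0.14 -0.92
23 0.49 0.7 0.15 -0.92
24 0.44 0.73 0.14 -0.92
25 0.37 0.77 0.14 -0.92
[0.45001938 0.23499794 0.20017114]
```

```bash
python3 -m crank '[{"claw":0,"x":0.83,"y":-0.24,"z":0,"wx":0,"wy":0,"wz":-0.92},{"claw":0,"x":0.85,"y":-0.17,"z":0.01,"wx":0,"wy":0,"wz":-0.92},{"claw":0,"x":0.86,"y":-0.11,"z":0,"wx":0,"wy":0,"wz":-0.92},{"claw":0,"x":0.87,"y":-0.03,"z":0,"wx":0,"wy":0,"wz":-0.92},{"claw":0,"x":0.86,"y":0.04,"z":0,"wx":0,"wy":0,"wz":-0.92}]' | sed -n 2,4p
python3 -m crank '[{"claw":0,"x":0.86,"y":0.1,"z":0.01,"wx":0,"wy":0,"wz":-0.92},{"claw":0,"x":0.85,"y":0.17,"z":0,"wx":0,"wy":0,"wz":-0.92},{"claw":0,"x":0.83,"y":0.24,"z":0,"wx":0,"wy":0,"wz":-0.92},{"claw":0,"x":0.81,"y":0.31,"z":0.01,"wx":0,"wy":0,"wz":-0.92},{"claw":0,"x":0.78,"y":0.37,"z":0,"wx":0,"wy":0,"wz":-0.92}]' | sed -n 2,4p
python3 -m crank '[{"claw":0,"x":0.75,"y":0.43,"z":0,"wx":0,"wy":0,"wz":-0.92},{"claw":0,"x":0.75,"y":0.43,"z":0,"wx":0,"wy":0,"wz":-0.92},{"claw":0,"x":0.79,"y":0.36,"z":0,"wx":0,"wy":0,"wz":-0.92},{"claw":0,"x":0.75,"y":0.43,"z":0,"wx":0,"wy":0,"wz":-0.92},{"claw":0,"x":0.72,"y":0.48,"z":0,"wx":0,"wy":0,"wz":-0.92}]' | sed -n 2,4p
python3 -c "
from h import *
plan([[.48,0,.24],[.45,.235,.2]],165.9,11)"
```

```text
ee_pos: [0.3144, -0.4525, 0.2411]
orientation: [-3.142, 0.0, 1.207]
wrist_force: [0.6, 0.1, -0.7]
ee_pos: [0.3953, -0.2996, 0.2404]
orientation: [-3.142, 0.001, 1.609]
wrist_force: [0.9, -0.7, 0.1]
ee_pos: [0.4493, -0.1362, 0.2404]
orientation: [-3.142, 0.001, 2.01]
wrist_force: [0.1, -0.2, -0.1]
0 0.68 0.53 0.0 -0.92
1 0.64 0.58 0.01 -0.92
2 0.59 0.64 -0.0 -0.92
3 0.53 0.67 0.0 -0.92
4 0.68 0.52 0.14 -0.92
5 0.64 0.55 0.14 -0.92
6 0.6 0.61 0.15 -0.92
7 0.54 0.65 0.14 -0.92
8 0.49 0.7 0.14 -0.92
9 0.44 0.73 0.15 -0.92
10 0.37 0.77 0.14 -0.92
[0.4501822  0.2351229  0.20001557]
```

Tracking is good, so I'll continue.

```bash
python3 -m crank '[{"claw":0,"x":0.68,"y":0.53,"z":0,"wx":0,"wy":0,"wz":-0.92},{"claw":0,"x":0.64,"y":0.58,"z":0,"wx":0,"wy":0,"wz":-0.92},{"claw":0,"x":0.59,"y":0.64,"z":0,"wx":0,"wy":0,"wz":-0.92},{"claw":0,"x":0.53,"y":0.67,"z":0,"wx":0,"wy":0,"wz":-0.92},{"claw":0,"x":0.68,"y":0.52,"z":0.14,"wx":0,"wy":0,"wz":-0.92}]' | sed -n 2,4p
python3 -m crank '[{"claw":0,"x":0.64,"y":0.55,"z":0.14,"wx":0,"wy":0,"wz":-0.92},{"claw":0,"x":0.6,"y":0.61,"z":0.15,"wx":0,"wy":0,"wz":-0.92},{"claw":0,"x":0.54,"y":0.65,"z":0.14,"wx":0,"wy":0,"wz":-0.92},{"claw":0,"x":0.49,"y":0.7,"z":0.14,"wx":0,"wy":0,"wz":-0.92},{"claw":0,"x":0.44,"y":0.73,"z":0.15,"wx":0,"wy":0,"wz":-0.92}]' | sed -n 2,4p
python3 -c "
from h import *
delta(.4502,.2605,.12,165.9)"
```

```text
ee_pos: [0.4782, 0.0325, 0.2358]
orientation: [3.139, 0.002, 2.412]
wrist_force: [0.3, 0.1, -0.0]
ee_pos: [0.4551, 0.2009, 0.206]
orientation: [-3.141, 0.001, 2.813]
wrist_force: [0.4, 0.7, 0.4]
t 2.75 pos [0.4551 0.2009 0.206 ] rpy [-1.800e+02  1.000e-01  1.612e+02] F [0.4 0.7 0.4] T [ 0.11 -0.21 -0.01] w 0.0870
shift [0.6   1.371 2.148] turn [-0.    0.02 -0.95]
```

```bash
python3 -m crank '[{"claw":0,"x":0.2,"y":0.46,"z":0.7,"wx":0,"wy":0,"wz":-0.95},{"claw":0,"x":0.2,"y":0.46,"z":0.7,"wx":0,"wy":0,"wz":0},{"claw":0,"x":0.2,"y":0.45,"z":0.7,"wx":0,"wy":0,"wz":0},{"claw":0,"x":0,"y":0,"z":0,"wx":0,"wy":0,"wz":0},{"claw":0,"x":0,"y":0,"z":0,"wx":0,"wy":0,"wz":0}]' | sed -n 2,4p
python3 - <<'E'
from h import *
delta(.4502,.2608,.043,165.9)
S=ctrl.read_camera("scene");T=ctrl.read_camera("top")
a=cv2.resize(S["image"][215:305,195:290],None,fx=4,fy=4,interpolation=cv2.INTER_CUBIC)
b=cv2.resize(T["image"][190:280,150:245],None,fx=4,fy=4,interpolation=cv2.INTER_CUBIC)
cv2.imwrite("pics/pre.png",np.hstack([a,b])[:,:,::-1])
E
```

```text
ee_pos: [0.4457, 0.2592, 0.1206]
orientation: [-3.14, -0.004, 2.895]
wrist_force: [0.6, -0.8, 0.3]
t 3.17 pos [0.4457 0.2592 0.1206] rpy [-179.9   -0.2  165.9] F [ 0.6 -0.8  0.3] T [ 0.02 -0.1   0.02] w 0.0871
shift [-0.107  0.068  1.94 ] turn [-0.01 -0.04 -0.  ]
```

View pics/pre.png

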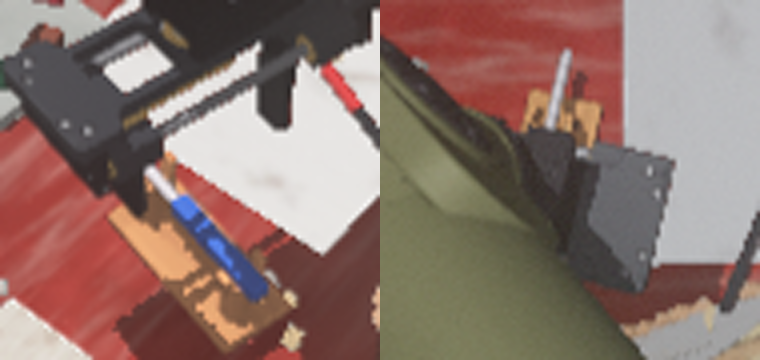

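The open fingers straddle the blue handle, so I can go down and grip.

```bash
python3 -m crank '[{"claw":0,"x":-0.05,"y":0.03,"z":0.5,"wx":0,"wy":0,"wz":0},{"claw":0,"x":-0.06,"y":0.04,"z":0.5,"wx":0,"wy":0,"wz":0},{"claw":0,"x":0,"y":0,"z":0.5,"wx":0,"wy":0,"wz":0},{"claw":0,"x":0,"y":0,"z":0.44,"wx":0,"wy":0,"wz":0},{"claw":0,"x":0,"y":0,"z":0,"wx":0,"wy":0,"wz":0}]' | sed -n 2,4p
python3 -m crank '[{"claw":1,"x":0,"y":0,"z":0,"wx":0,"wy":0,"wz":0},{"claw":1,"x":0,"y":0,"z":0,"wx":0,"wy":0,"wz":0},{"claw":1,"x":0,"y":0,"z":0,"wx":0,"wy":0,"wz":0},{"claw":1,"x":0,"y":0,"z":0,"wx":0,"wy":0,"wz":0},{"claw":1,"x":0,"y":0,"z":0,"wx":0,"wy":0,"wz":0}]' 45 | sed -n 2,5p
python3 -m crank '[{"claw":1,"x":0,"y":0,"z":0,"wx":0,"wy":0,"wz":0},{"claw":1,"x":0,"y":0,"z":0,"wx":0,"wy":0,"wz":0},{"claw":1,"x":0,"y":0,"z":0,"wx":0,"wy":0,"wz":0},{"claw":1,"x":0,"y":0,"z":0,"wx":0,"wy":0,"wz":0},{"claw":1,"x":0,"y":0,"z":0,"wx":0,"wy":0,"wz":0}]' 45 | sed -n 2,5p
python3 -c "
from h import *
delta(.4502,.2608,.042,165.9)"
```

```text
ee_pos: [0.4523, 0.2577, 0.043]
orientation: [-3.139, -0.001, 2.889]
wrist_force: [-1.7, -0.9, -0.3]
ee_pos: [0.453, 0.2605, 0.0453]
orientation: [3.141, 0.002, 2.892]
wrist_force: [0.4, -0.4, 0.1]
width: 0.0613
ee_pos: [0.4523, 0.2604, 0.0443]
orientation: [-3.141, -0.0, 2.892]
wrist_force: [0.2, 0.5, 0.2]
width: 0.0284
t 4.52 pos [0.4523 0.2604 0.0443] rpy [-180.    -0.   165.7] F [0.2 0.5 0.2] T [ 0.06 -0.14 -0.01] w 0.0284
shift [ 0.053 -0.002  0.057] turn [-0.   -0.   -0.04]
```

```bash
python3 -m crank '[{"claw":1,"x":0,"y":0,"z":0.05,"wx":0,"wy":0,"wz":0},{"claw":1,"x":0,"y":0,"z":0,"wx":0,"wy":0,"wz":0},{"claw":1,"x":0,"y":0,"z":0,"wx":0,"wy":0,"wz":0},{"claw":1,"x":0,"y":0,"z":0,"wx":0,"wy":0,"wz":0},{"claw":1,"x":0,"y":0,"z":0,"wx":0,"wy":0,"wz":0}]' 45 | sed -n 2,5p
python3 -m crank '[{"claw":1,"x":0,"y":0,"z":0,"wx":0,"wy":0,"wz":0},{"claw":1,"x":0,"y":0,"z":0,"wx":0,"wy":0,"wz":0}]' 45 | sed -n 2,5p
python3 -m crank '[{"claw":1,"x":0,"y":0,"z":0,"wx":0,"wy":0,"wz":0},{"claw":1,"x":0,"y":0,"z":0,"wx":0,"wy":0,"wz":0}]' 45 | sed -n 2,5p
python3 -c "
from h import *
delta(.4502,.2608,.12,165.9)"
```

```text
ee_pos: [0.4522, 0.2602, 0.0421]
orientation: [-3.141, -0.0, 2.892]
wrist_force: [0.1, 0.3, -1.9]
width: 0.0115
ee_pos: [0.4523, 0.2603, 0.0422]
orientation: [-3.141, -0.0, 2.892]
wrist_force: [-0.1, -0.8, -1.0]
width: 0.0116
ee_pos: [0.4523, 0.2603, 0.0423]
orientation: [-3.141, 0.0, 2.892]
wrist_force: [0.4, -0.3, -1.4]
width: 0.0114
t 5.27 pos [0.4523 0.2603 0.0423] rpy [-180.     0.   165.7] F [ 0.4 -0.3 -1.4] T [ 0.09 -0.14  0.05] w 0.0114
shift [ 5.500e-02 -1.000e-03 -1.942e+00] turn [-0.    0.   -0.04]
```

Gripped: the opening is 11.4 mm. Next I'll lift and carry the bar to just outside the 172° hole.

```bash
python3 -m crank '[{"claw":1,"x":0,"y":0,"z":-0.3,"wx":0,"wy":0,"wz":0},{"claw":1,"x":0,"y":0,"z":-0.5,"wx":0,"wy":0,"wz":0},{"claw":1,"x":0,"y":0,"z":-0.5,"wx":0,"wy":0,"wz":0},{"claw":1,"x":0,"y":0,"z":-0.5,"wx":0,"wy":0,"wz":0},{"claw":1,"x":0,"y":0,"z":-0.15,"wx":0,"wy":0,"wz":0}]' 45 | sed -n 2,5p
python3 -c "
from h import *
plan([[.4297,-.0187,.12]],172,9)"
```

```text
ee_pos: [0.4538, 0.2617, 0.1239]
orientation: [3.139, 0.004, 2.893]
wrist_force: [0.1, 1.1, -0.6]
width: 0.0114
0 -0.13 -0.77 0.01 -0.14
1 -0.11 -0.77 0.01 -0.14
2 -0.11 -0.78 0.01 -0.14
3 -0.1 -0.77 0.01 -0.14
4 -0.09 -0.78 0.01 -0.14
5 -0.08 -0.78 0.02 -0.14
6 -0.07 -0.78 0.01 -0.14
7 -0.06 -0.78 0.01 -0.14
8 -0.05 -0.78 0.01 -0.14
[ 0.42961291 -0.01880937  0.11990529]
```

```bash
python3 -m crank '[{"claw":1,"x":-0.13,"y":-0.77,"z":0,"wx":0,"wy":0,"wz":-0.14},{"claw":1,"x":-0.11,"y":-0.77,"z":0,"wx":0,"wy":0,"wz":-0.14},{"claw":1,"x":-0.11,"y":-0.78,"z":0,"wx":0,"wy":0,"wz":-0.14},{"claw":1,"x":-0.1,"y":-0.77,"z":0,"wx":0,"wy":0,"wz":-0.14},{"claw":1,"x":-0.09,"y":-0.78,"z":0,"wx":0,"wy":0,"wz":-0.14}]' 45 | sed -n 2,5p
python3 -m crank '[{"claw":1,"x":-0.08,"y":-0.78,"z":0,"wx":0,"wy":0,"wz":-0.14},{"claw":1,"x":-0.07,"y":-0.78,"z":0,"wx":0,"wy":0,"wz":-0.14},{"claw":1,"x":-0.06,"y":-0.78,"z":0,"wx":0,"wy":0,"wz":-0.14},{"claw":1,"x":-0.05,"y":-0.78,"z":0,"wx":0,"wy":0,"wz":-0.14},{"claw":1,"x":0,"y":0,"z":0,"wx":0,"wy":0,"wz":0}]' 45 | sed -n 2,5p
python3 -m crank '[{"claw":1,"x":0,"y":0,"z":0.3,"wx":0,"wy":0,"wz":0},{"claw":1,"x":0,"y":0,"z":0.3,"wx":0,"wy":0,"wz":0},{"claw":1,"x":0,"y":0,"z":0,"wx":0,"wy":0,"wz":0}]' 45 | sed -n 2,5p
python3 -c "
from h import *
delta(.4297,-.0187,.0493,172)"
```

```text
ee_pos: [0.4383, 0.1033, 0.1203]
orientation: [-3.141, 0.0, 2.954]
wrist_force: [0.2, -0.2, -1.8]
width: 0.0111
ee_pos: [0.4269, -0.0267, 0.1201]
orientation: [-3.138, -0.0, 2.994]
wrist_force: [-0.2, 0.1, -1.3]
width: 0.0112
ee_pos: [0.4262, -0.02, 0.0946]
orientation: [3.141, -0.004, 3.002]
wrist_force: [0.0, -0.1, -0.7]
width: 0.0113
t 6.77 pos [ 0.4262 -0.02    0.0946] rpy [180.   -0.2 172. ] F [ 0.  -0.1 -0.7] T [ 0.1  -0.07 -0.06] w 0.0113
shift [-0.085  0.044  1.132] turn [ 0.   -0.04 -0.  ]
```

```bash
python3 -m crank '[{"claw":1,"x":-0.04,"y":0.02,"z":0.4,"wx":0,"wy":0,"wz":0},{"claw":1,"x":-0.04,"y":0.02,"z":0.4,"wx":0,"wy":0,"wz":0},{"claw":1,"x":0,"y":0,"z":0.33,"wx":0,"wy":0,"wz":0},{"claw":1,"x":0,"y":0,"z":0,"wx":0,"wy":0,"wz":0},{"claw":1,"x":0,"y":0,"z":0,"wx":0,"wy":0,"wz":0}]' 45 | sed -n 2,5p
python3 -m crank '[{"claw":1,"x":0,"y":0,"z":0,"wx":0,"wy":0,"wz":0},{"claw":1,"x":0,"y":0,"z":0,"wx":0,"wy":0,"wz":0}]' 45 >/dev/null
python3 - <<'E'
from h import *
delta(.4297,-.0187,.0493,172)
S=ctrl.read_camera("scene");T=ctrl.read_camera("top")
delta(.4297,-.0187,.0493,172)
a=cv2.resize(S["image"][155:235,255:330],None,fx=5,fy=5,interpolation=cv2.INTER_CUBIC)
b=cv2.resize(T["image"][160:240,265:340],None,fx=5,fy=5,interpolation=cv2.INTER_CUBIC)
cv2.imwrite("pics/ins.png",np.hstack([a,b])[:,:,::-1])
ax=np.array([.5584,-.0368,.049])
s=ctrl.get_state(); y=s["orientation"][2]; tip=s["ee_pos"]-.0858*np.array([np.cos(y),np.sin(y),0])
print("tip pred S,T (crop)",((proj(S,tip)-[255,155])*5).round(),((proj(T,tip)-[265,160])*5).round())
for p in (80,127,172): m=ax+.034*np.array([np.cos(np.radians(p)),np.sin(np.radians(p)),0]); print(p,((proj(S,m)-[255,155])*5).round())
E
```

```text
ee_pos: [0.431, -0.0186, 0.0511]
orientation: [3.141, -0.001, 3.003]
wrist_force: [-0.1, -0.6, -0.7]
width: 0.0114
t 7.35 pos [ 0.4322 -0.0191  0.0522] rpy [-1.80e+02  1.00e-01  1.72e+02] F [ 0.3  0.2 -2.1] T [ 0.12 -0.15  0.01] w 0.0112
shift [0.064 0.001 0.072] turn [-0.01  0.02  0.  ]
t 7.45 pos [ 0.432  -0.0192  0.052 ] rpy [-1.80e+02  1.00e-01  1.72e+02] F [-0.9 -1.1 -0.8] T [ 0.15 -0.18  0.03] w 0.0115
shift [0.06  0.005 0.068] turn [-0.01  0.02  0.  ]
tip pred S,T (crop) [[198. 165.]] [[185. 234.]]
80 [[ 98. 160.]]
127 [[143. 174.]]
172 [[187. 162.]]
```

View pics/ins.png

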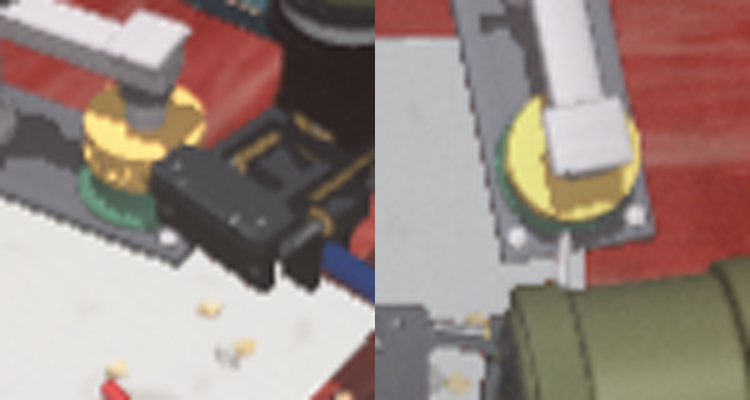

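```bash
python3 - <<'E'
from h import *
T=ctrl.read_camera("top")
f=lambda x,y:(265+(x-375+.5)/5-.5,160+(y+.5)/5-.5)
tip=atz(T,f(566,236),.049); c=atz(T,f(571.5,150),.062)
print("tip",tip,"collar",c)
s=ctrl.get_state(); y=s["orientation"][2]; print("pred",s["ee_pos"]-.0858*np.array([np.cos(y),np.sin(y),0]))
d=tip-np.array([.5586,-.0373,.049]); print(np.degrees(np.arctan2(d[1],d[0])),np.hypot(d[0],d[1]))
# profile across rod at a few rows and collar mask centre
im=T["image"].astype(int)
for v in (209,211,213): print(v,[tuple(im[v,u]) for u in range(299,307)])
yel=(im[...,0]-im[...,2]>60)&(im[...,1]-im[...,2]>40); yel[:, :285]=0; yel[:,325:]=0; yel[:165]=0; yel[215:]=0
for v in range(184,206,3): u=np.where(yel[v])[0]; print(v,u.min() if len(u) else None,u.max() if len(u) else None)
E
```

```text
tip [ 0.51695927 -0.03353412  0.049     ] collar [ 0.5594182  -0.03666902  0.062     ]
pred [ 0.51686416 -0.03116132  0.05184504]
174.83237350091744 0.04181066682120582
209 [(np.int64(136), np.int64(135), np.int64(142)), (np.int64(129), np.int64(128), np.int64(135)), (np.int64(141), np.int64(136), np.int64(139)), (np.int64(191), np.int64(186), np.int64(192)), (np.int64(185), np.int64(181), np.int64(186)), (np.int64(126), np.int64(120), np.int64(124)), (np.int64(104), np.int64(96), np.int64(97)), (np.int64(123), np.int64(122), np.int64(123))]
211 [(np.int64(141), np.int64(138), np.int64(140)), (np.int64(138), np.int64(134), np.int64(135)), (np.int64(157), np.int64(149), np.int64(152)), (np.int64(198), np.int64(194), np.int64(198)), (np.int64(181), np.int64(178), np.int64(183)), (np.int64(187), np.int64(188), np.int64(191)), (np.int64(185), np.int64(186), np.int64(188)), (np.int64(176), np.int64(168), np.int64(169))]
213 [(np.int64(187), np.int64(188), np.int64(190)), (np.int64(186), np.int64(186), np.int64(188)), (np.int64(186), np.int64(181), np.int64(185)), (np.int64(209), np.int64(206), np.int64(211)), (np.int64(177), np.int64(174), np.int64(178)), (np.int64(188), np.int64(189), np.int64(191)), (np.int64(188), np.int64(188), np.int64(191)), (np.int64(181), np.int64(174), np.int64(177))]
184 293 316
187 292 317
190 291 317
193 291 317
196 293 316
199 295 313
202 298 310
205 None None
```

The tip lies on the 172° radial to within about 1 mm. I'll insert in steps and watch the force.

```bash
python3 -m crank '[{"claw":1,"x":0,"y":0,"z":0.068,"wx":0,"wy":0,"wz":0},{"claw":1,"x":-0.1,"y":0,"z":0,"wx":0,"wy":0,"wz":0},{"claw":1,"x":-0.1,"y":0,"z":0,"wx":0,"wy":0,"wz":0},{"claw":1,"x":0,"y":0,"z":0,"wx":0,"wy":0,"wz":0}]' 45 | sed -n 2,4p
python3 -m crank '[{"claw":1,"x":-0.08,"y":0,"z":0,"wx":0,"wy":0,"wz":0},{"claw":1,"x":-0.08,"y":0,"z":0,"wx":0,"wy":0,"wz":0},{"claw":1,"x":0,"y":0,"z":0,"wx":0,"wy":0,"wz":0}]' 45 | sed -n 2,4p
python3 -c "
from h import *
delta(.4584,-.0227,.0493,172)"
```

```text
ee_pos: [0.4387, -0.0202, 0.048]
orientation: [3.141, -0.002, 3.002]
wrist_force: [-3.4, -0.3, -0.5]
ee_pos: [0.4394, -0.0204, 0.0461]
orientation: [-3.141, -0.014, 3.002]
wrist_force: [-13.2, 1.8, 3.0]
t 8.08 pos [ 0.4394 -0.0204  0.0461] rpy [-179.9   -0.8  172. ] F [-13.2   1.8   3. ] T [ 0.45  2.38 -0.  ] w 0.0115
shift [-0.476  0.01  -0.087] turn [-0.01 -0.16  0.  ]
```

The tip met the collar face at r≈35 mm, so the hole angle is off. I'll back out a little and re-measure the angle from the first picture.

```bash
python3 -m crank '[{"claw":1,"x":0.2,"y":0,"z":0,"wx":0,"wy":0,"wz":0},{"claw":1,"x":0.06,"y":0,"z":0,"wx":0,"wy":0,"wz":0}]' 45 | sed -n 2,4p
python3 - <<'E'
from h import *
S=ctrl.read_camera("scene"); S["image"]=cv2.imread("pics/scene0.png")[:,:,::-1].copy()
for ax in ([.5584,-.0368],):
    th=np.arange(60,196,4)
    for z0,z1 in ((.053,.055),(.048,.050),(.043,.045),(.038,.040)):
        g=unwrap(S,ax,z0=z0,z1=z1,th=np.radians(th)).astype(int).mean(0).mean(1); print(z0,dict(zip(th.tolist(),g.astype(int).tolist())))
I=S["image"][178:194,266:300].sum(2)//3
print("cols",list(range(266,300)))
for r,row in enumerate(I): print(178+r,*row)
print(proj(S,[[.5584,-.0368,.049]]))
E
```

```text
ee_pos: [0.4349, -0.0193, 0.0481]
orientation: [3.141, -0.0, 3.003]
wrist_force: [0.3, -0.3, -2.1]
0.053 {60: 113, 64: 116, 68: 124, 72: 122, 76: 113, 80: 108, 84: 115, 88: 116, 92: 114, 96: 113, 100: 114, 104: 117, 108: 131, 112: 135, 116: 124, 120: 123, 124: 119, 128: 116, 132: 119, 136: 122, 140: 124, 144: 117, 148: 110, 152: 116, 156: 116, 160: 115, 164: 108, 168: 103, 172: 110, 176: 112, 180: 116, 184: 117, 188: 107, 192: 101}
0.048 {60: 171, 64: 159, 68: 129, 72: 115, 76: 112, 80: 112, 84: 108, 88: 115, 92: 120, 96: 130, 100: 124, 104: 118, 108: 157, 112: 159, 116: 126, 120: 119, 124: 106, 128: 102, 132: 103, 136: 115, 140: 124, 144: 118, 148: 106, 152: 117, 156: 120, 160: 117, 164: 112, 168: 100, 172: 105, 176: 117, 180: 119, 184: 119, 188: 112, 192: 102}
0.043 {60: 175, 64: 138, 68: 126, 72: 128, 76: 129, 80: 115, 84: 110, 88: 125, 92: 167, 96: 183, 100: 139, 104: 137, 108: 147, 112: 133, 116: 124, 120: 123, 124: 112, 128: 105, 132: 117, 136: 126, 140: 127, 144: 128, 148: 125, 152: 123, 156: 122, 160: 123, 164: 119, 168: 111, 172: 105, 176: 112, 180: 112, 184: 108, 188: 108, 
[... 1963 characters left out ...]
 115 96 76 101 150 213 220
189 121 121 121 98 87 110 116 103 116 110 129 159 130 121 170 132 123 114 112 114 121 122 104 119 120 116 107 103 83 74 74 106 194 204
190 122 122 122 121 111 115 117 81 93 106 142 188 140 133 159 131 121 106 100 106 122 125 117 122 123 121 106 87 79 76 75 84 134 140
191 123 122 123 123 113 116 119 84 75 84 109 113 122 148 130 124 124 111 104 123 126 127 127 123 114 113 84 75 77 77 75 74 75 113
192 122 121 124 123 108 117 120 98 79 78 79 93 108 114 114 119 121 121 121 121 118 116 113 114 96 80 77 78 79 78 75 75 74 113
193 123 121 122 122 107 120 121 121 88 79 80 81 83 84 94 103 105 105 107 105 97 94 86 83 81 79 80 81 81 77 76 74 75 112
[[283.56863164 181.49433551]]
```

```bash
cat > st.py <<'E'
from h import *
AX=np.array([.5584,-.0368])
s=ctrl.get_state(); p=s["ee_pos"]; d=p[:2]-AX; r=np.hypot(*d); u=d/r; F=s["wrist_force"]; T=s["wrist_torque"]; tg=np.array([u[1],-u[0]])
print("t %.2f phi %.1f yaw %.1f pitch %.1f r %.1f z %.1f | Frad %.1f Fcw %.1f Fz %.1f | T %s M(FxR) %.3f"%(s["t"],np.degrees(np.arctan2(d[1],d[0])),np.degrees(s["orientation"][2]),np.degrees(s["orientation"][1]),r*1e3,p[2]*1e3,F[:2]@u,F[:2]@tg,F[2],T.round(2),d[0]*F[1]-d[1]*F[0]))
E
Q='python3 st.py'; $Q
python3 -m crank '[{"claw":1,"x":-0.07,"y":0,"z":-0.03,"wx":0,"wy":0,"wz":0},{"claw":1,"x":-0.065,"y":0,"z":0,"wx":0,"wy":0,"wz":0},{"claw":1,"x":0,"y":0,"z":0,"wx":0,"wy":0,"wz":0},{"claw":1,"x":0,"y":0,"z":0,"wx":0,"wy":0,"wz":0}]' 45 >/dev/null; $Q
python3 -m crank '[{"claw":1,"x":-0.003,"y":0.13,"z":0,"wx":0,"wy":0,"wz":0.5},{"claw":1,"x":0,"y":0,"z":0,"wx":0,"wy":0,"wz":0}]' 45 >/dev/null; $Q
python3 -m crank '[{"claw":1,"x":-0.003,"y":0.13,"z":0,"wx":0,"wy":0,"wz":0.5},{"claw":1,"x":0,"y":0,"z":0,"wx":0,"wy":0,"wz":0}]' 45 >/dev/null; $Q
python3 -m crank '[{"claw":1,"x":-0.003,"y":0.13,"z":0,"wx":0,"wy":0,"wz":0.5},{"claw":1,"x":0,"y":0,"z":0,"wx":0,"wy":0,"wz":0}]' 45 >/dev/null; $Q
```

```text
t 8.30 phi 172.0 yaw 172.0 pitch 0.1 r 124.4 z 48.5 | Frad 0.3 Fcw -0.1 Fz -0.4 | T [ 0.11 -0.04 -0.01] M(FxR) 0.009
t 8.63 phi 172.1 yaw 172.0 pitch -0.3 r 120.5 z 49.1 | Frad 5.5 Fcw 0.1 Fz 1.7 | T [0.26 1.06 0.01] M(FxR) -0.014
t 8.80 phi 169.6 yaw 169.4 pitch -0.2 r 120.5 z 49.2 | Frad 6.0 Fcw -2.5 Fz -0.1 | T [-0.25  1.12 -0.19] M(FxR) 0.302
t 8.97 phi 167.3 yaw 166.9 pitch -0.2 r 120.4 z 49.1 | Frad 6.1 Fcw -3.2 Fz 0.1 | T [-0.33  1.09 -0.27] M(FxR) 0.388
t 9.13 phi 164.8 yaw 164.4 pitch -0.3 r 120.5 z 49.1 | Frad 5.5 Fcw -1.4 Fz -0.9 | T [ 0.1   1.1  -0.17] M(FxR) 0.169
```

```bash
Q='python3 st.py'
python3 -m crank '[{"claw":1,"x":-0.003,"y":0.13,"z":0,"wx":0,"wy":0,"wz":0.5},{"claw":1,"x":0,"y":0,"z":0,"wx":0,"wy":0,"wz":0}]' 45 >/dev/null; $Q
python3 -m crank '[{"claw":1,"x":-0.003,"y":0.13,"z":0,"wx":0,"wy":0,"wz":0.5},{"claw":1,"x":0,"y":0,"z":0,"wx":0,"wy":0,"wz":0}]' 45 >/dev/null; $Q
python3 -m crank '[{"claw":1,"x":-0.003,"y":0.13,"z":0,"wx":0,"wy":0,"wz":0.5},{"claw":1,"x":0,"y":0,"z":0,"wx":0,"wy":0,"wz":0}]' 45 >/dev/null; $Q
python3 -m crank '[{"claw":1,"x":-0.003,"y":0.13,"z":0,"wx":0,"wy":0,"wz":0.5},{"claw":1,"x":0,"y":0,"z":0,"wx":0,"wy":0,"wz":0}]' 45 >/dev/null; $Q
```

```text
t 9.30 phi 162.1 yaw 161.9 pitch -0.3 r 120.6 z 49.0 | Frad 4.7 Fcw -1.7 Fz -1.0 | T [ 0.02  1.07 -0.21] M(FxR) 0.211
t 9.47 phi 159.7 yaw 159.4 pitch -0.3 r 120.5 z 49.0 | Frad 6.3 Fcw -4.3 Fz -1.0 | T [-0.11  1.12 -0.3 ] M(FxR) 0.516
t 9.63 phi 157.1 yaw 156.9 pitch -0.3 r 120.6 z 48.9 | Frad 6.3 Fcw -0.9 Fz -1.2 | T [ 0.45  0.99 -0.03] M(FxR) 0.114
t 9.80 phi 154.5 yaw 154.4 pitch -0.2 r 120.5 z 49.0 | Frad 5.0 Fcw -0.8 Fz -1.0 | T [ 0.19  1.   -0.17] M(FxR) 0.100
```

```bash
Q='python3 st.py'
python3 -m crank '[{"claw":1,"x":-0.003,"y":0.13,"z":0,"wx":0,"wy":0,"wz":0.5},{"claw":1,"x":0,"y":0,"z":0,"wx":0,"wy":0,"wz":0}]' 45 >/dev/null; $Q
python3 -m crank '[{"claw":1,"x":-0.003,"y":0.13,"z":0,"wx":0,"wy":0,"wz":0.5},{"claw":1,"x":0,"y":0,"z":0,"wx":0,"wy":0,"wz":0}]' 45 >/dev/null; $Q
python3 -m crank '[{"claw":1,"x":-0.003,"y":0.13,"z":0,"wx":0,"wy":0,"wz":0.5},{"claw":1,"x":0,"y":0,"z":0,"wx":0,"wy":0,"wz":0}]' 45 >/dev/null; $Q
python3 -m crank '[{"claw":1,"x":-0.003,"y":0.13,"z":0,"wx":0,"wy":0,"wz":0.5},{"claw":1,"x":0,"y":0,"z":0,"wx":0,"wy":0,"wz":0}]' 45 >/dev/null; $Q
python3 -m crank '[{"claw":1,"x":-0.003,"y":0.13,"z":0,"wx":0,"wy":0,"wz":0.5},{"claw":1,"x":0,"y":0,"z":0,"wx":0,"wy":0,"wz":0}]' 45 >/dev/null; $Q
python3 -c "
from h import *
S=ctrl.read_camera('scene');cv2.imwrite('pics/s3.png',S['image'][:,:,::-1])
cv2.imwrite('pics/s3c.png',cv2.resize(S['image'][150:225,245:325],None,fx=9,fy=8,interpolation=cv2.INTER_CUBIC)[:,:,::-1])"
```

```text
t 9.97 phi 151.9 yaw 151.9 pitch -0.2 r 120.1 z 49.1 | Frad 4.9 Fcw -1.0 Fz -0.8 | T [ 0.26  0.96 -0.08] M(FxR) 0.123
t 10.13 phi 149.1 yaw 149.5 pitch 0.0 r 118.5 z 49.7 | Frad -0.1 Fcw 0.6 Fz -1.8 | T [ 0.05 -0.17  0.04] M(FxR) -0.072
t 10.30 phi 146.3 yaw 147.1 pitch 0.2 r 117.2 z 50.4 | Frad -0.6 Fcw 0.1 Fz -2.2 | T [ 0.03 -0.15 -0.01] M(FxR) -0.007
t 10.47 phi 143.9 yaw 144.6 pitch 0.1 r 117.7 z 50.2 | Frad -0.0 Fcw 1.8 Fz -1.3 | T [-0.01 -0.15 -0.01] M(FxR) -0.215
t 10.63 phi 141.5 yaw 142.1 pitch 0.1 r 117.9 z 50.1 | Frad 0.4 Fcw 0.1 Fz -0.2 | T [ 0.03 -0.1  -0.03] M(FxR) -0.011
```

View pics/s3c.png

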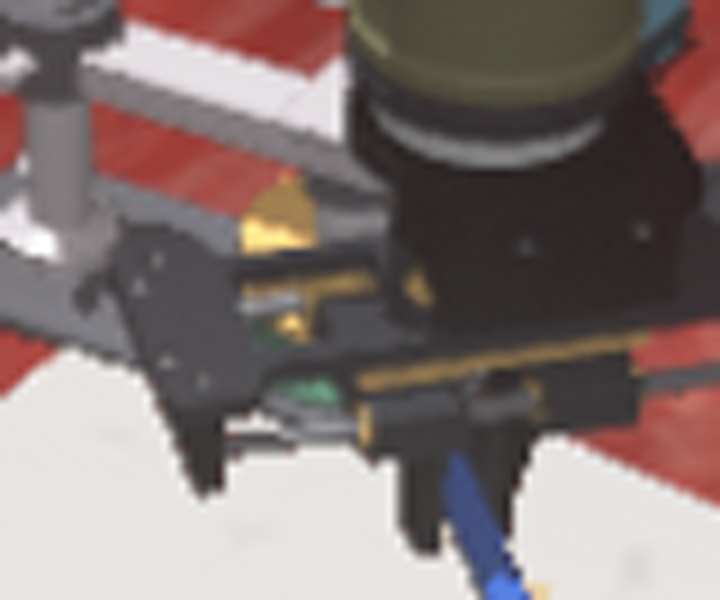

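Force vanished at φ≈150, so the tip dropped into a hole, centred near 145°. I'll centre on it and push in.

```bash
Q='python3 st.py'
python3 -m crank '[{"claw":1,"x":0,"y":-0.16,"z":0.02,"wx":0,"wy":0,"wz":-0.6},{"claw":1,"x":-0.05,"y":0,"z":0,"wx":0,"wy":0,"wz":0},{"claw":1,"x":-0.05,"y":0,"z":0,"wx":0,"wy":0,"wz":0},{"claw":1,"x":0,"y":0,"z":0,"wx":0,"wy":0,"wz":0}]' 45 >/dev/null; $Q
python3 -m crank '[{"claw":1,"x":-0.05,"y":0,"z":0,"wx":0,"wy":0,"wz":0},{"claw":1,"x":-0.05,"y":0,"z":0,"wx":0,"wy":0,"wz":0},{"claw":1,"x":0,"y":0,"z":0,"wx":0,"wy":0,"wz":0}]' 45 >/dev/null; $Q
python3 -m crank '[{"claw":1,"x":-0.05,"y":0,"z":0,"wx":0,"wy":0,"wz":0},{"claw":1,"x":-0.05,"y":0,"z":0,"wx":0,"wy":0,"wz":0},{"claw":1,"x":0,"y":0,"z":0,"wx":0,"wy":0,"wz":0}]' 45 >/dev/null; $Q
```

```text
t 11.02 phi 145.1 yaw 145.0 pitch 0.1 r 114.0 z 49.0 | Frad -0.8 Fcw -1.0 Fz -1.0 | T [ 0.05 -0.16  0.05] M(FxR) 0.114
t 11.27 phi 145.0 yaw 145.0 pitch 0.0 r 110.4 z 48.9 | Frad 0.3 Fcw 0.1 Fz -0.7 | T [ 0.01 -0.12  0.  ] M(FxR) -0.011
t 11.52 phi 145.0 yaw 145.0 pitch 0.0 r 106.5 z 48.8 | Frad 0.1 Fcw -0.8 Fz -1.1 | T [ 0.01 -0.15 -0.01] M(FxR) 0.087
```

```bash
Q='python3 st.py'; sed -i 's/M(FxR) %.3f"%/M %.3f"%/; s/d\[0\]\*F\[1\]-d\[1\]\*F\[0\]))/d[0]*F[1]-d[1]*F[0]+T[2]))/' st.py
python3 -m crank '[{"claw":1,"x":-0.055,"y":0,"z":0,"wx":0,"wy":0,"wz":0},{"claw":1,"x":-0.055,"y":0,"z":0,"wx":0,"wy":0,"wz":0},{"claw":1,"x":0,"y":0,"z":0,"wx":0,"wy":0,"wz":0}]' 50 >/dev/null; $Q
python3 -m crank '[{"claw":1,"x":-0.004,"y":0.133,"z":0,"wx":0,"wy":0,"wz":0.6},{"claw":1,"x":-0.004,"y":0.133,"z":0,"wx":0,"wy":0,"wz":0.6},{"claw":1,"x":0,"y":0,"z":0,"wx":0,"wy":0,"wz":0}]' 50 >/dev/null; $Q
python3 -m crank '[{"claw":1,"x":-0.004,"y":0.133,"z":0,"wx":0,"wy":0,"wz":0.6},{"claw":1,"x":-0.004,"y":0.133,"z":0,"wx":0,"wy":0,"wz":0.6},{"claw":1,"x":-0.004,"y":0.133,"z":0,"wx":0,"wy":0,"wz":0.6}]' 50 >/dev/null; $Q
```

```text
t 11.77 phi 145.0 yaw 145.0 pitch 0.0 r 102.0 z 48.9 | Frad -0.9 Fcw 0.1 Fz -0.3 | T [ 0.09 -0.16 -0.01] M -0.022
t 12.02 phi 139.1 yaw 138.9 pitch -0.0 r 102.5 z 48.8 | Frad -0.9 Fcw -2.4 Fz -1.4 | T [-0.5   0.02 -0.12] M 0.123
t 12.27 phi 131.9 yaw 129.8 pitch -0.1 r 102.5 z 47.9 | Frad 0.7 Fcw -6.9 Fz 0.6 | T [-0.97  0.92 -0.52] M 0.186
```

```bash
Q='python3 st.py'
python3 -m crank '[{"claw":1,"x":-0.006,"y":0.178,"z":-0.02,"wx":0,"wy":0,"wz":0.8},{"claw":1,"x":-0.006,"y":0.178,"z":0,"wx":0,"wy":0,"wz":0.8},{"claw":1,"x":-0.006,"y":0.178,"z":0,"wx":0,"wy":0,"wz":0.8},{"claw":1,"x":-0.006,"y":0.178,"z":0,"wx":0,"wy":0,"wz":0.8}]' 50 >/dev/null; $Q
python3 -m crank '[{"claw":1,"x":-0.006,"y":0.178,"z":0,"wx":0,"wy":0,"wz":0.8},{"claw":1,"x":-0.006,"y":0.178,"z":0,"wx":0,"wy":0,"wz":0.8},{"claw":1,"x":-0.006,"y":0.178,"z":0,"wx":0,"wy":0,"wz":0.8},{"claw":1,"x":-0.006,"y":0.178,"z":0,"wx":0,"wy":0,"wz":0.8}]' 50 >/dev/null; $Q
python3 -m crank '[{"claw":1,"x":-0.006,"y":0.178,"z":0,"wx":0,"wy":0,"wz":0.8},{"claw":1,"x":-0.006,"y":0.178,"z":0,"wx":0,"wy":0,"wz":0.8},{"claw":1,"x":-0.006,"y":0.178,"z":0,"wx":0,"wy":0,"wz":0.8},{"claw":1,"x":0,"y":0,"z":0,"wx":0,"wy":0,"wz":0}]' 50 >/dev/null; $Q
```

```text
t 12.60 phi 116.5 yaw 113.8 pitch -0.1 r 102.4 z 48.1 | Frad 0.7 Fcw -7.9 Fz 0.2 | T [-0.58  1.34 -0.53] M 0.276
t 12.93 phi 100.4 yaw 97.8 pitch -0.0 r 102.4 z 48.0 | Frad 1.3 Fcw -7.2 Fz 0.4 | T [-0.12  1.46 -0.52] M 0.218
t 13.27 phi 87.7 yaw 85.9 pitch -0.0 r 102.5 z 48.3 | Frad 0.3 Fcw -6.7 Fz -0.8 | T [ 0.2   1.1  -0.43] M 0.251
```

```bash
Q='python3 st.py'
python3 -m crank '[{"claw":1,"x":-0.004,"y":-0.1,"z":0,"wx":0,"wy":0,"wz":-0.45},{"claw":1,"x":-0.004,"y":-0.1,"z":0,"wx":0,"wy":0,"wz":-0.45},{"claw":1,"x":0,"y":0,"z":0,"wx":0,"wy":0,"wz":0},{"claw":1,"x":0,"y":0,"z":0,"wx":0,"wy":0,"wz":0}]' 50 >/dev/null; $Q
python3 -m crank '[{"claw":1,"x":0.1,"y":0,"z":0,"wx":0,"wy":0,"wz":0},{"claw":1,"x":0.15,"y":0,"z":0,"wx":0,"wy":0,"wz":0},{"claw":1,"x":0.15,"y":0,"z":0,"wx":0,"wy":0,"wz":0}]' 50 >/dev/null; $Q
```

```text
t 13.60 phi 91.4 yaw 90.5 pitch -0.0 r 102.3 z 49.1 | Frad 1.8 Fcw -2.9 Fz -2.0 | T [ 0.26  0.59 -0.18] M 0.121
t 13.85 phi 90.7 yaw 90.5 pitch 0.0 r 118.1 z 49.5 | Frad 0.3 Fcw -1.5 Fz -1.5 | T [-0.11  0.15 -0.08] M 0.098
```

```bash
Q='python3 st.py'
python3 -m crank '[{"claw":1,"x":0.16,"y":0,"z":0,"wx":0,"wy":0,"wz":0},{"claw":1,"x":0.16,"y":0,"z":0,"wx":0,"wy":0,"wz":0},{"claw":1,"x":-0.012,"y":-0.283,"z":0,"wx":0,"wy":0,"wz":-1},{"claw":1,"x":-0.012,"y":-0.283,"z":0,"wx":0,"wy":0,"wz":-1},{"claw":1,"x":-0.012,"y":-0.283,"z":0,"wx":0,"wy":0,"wz":-1}]' 50 >/dev/null; $Q
python3 -m crank '[{"claw":1,"x":-0.012,"y":-0.283,"z":0,"wx":0,"wy":0,"wz":-1},{"claw":1,"x":-0.012,"y":-0.283,"z":0,"wx":0,"wy":0,"wz":-1},{"claw":1,"x":-0.012,"y":-0.283,"z":0,"wx":0,"wy":0,"wz":-1},{"claw":1,"x":-0.012,"y":-0.283,"z":0,"wx":0,"wy":0,"wz":-1},{"claw":1,"x":-0.012,"y":-0.283,"z":0,"wx":0,"wy":0,"wz":-1}]' 50 >/dev/null; $Q
python3 -m crank '[{"claw":1,"x":-0.012,"y":-0.283,"z":0,"wx":0,"wy":0,"wz":-1},{"claw":1,"x":-0.008,"y":-0.17,"z":0,"wx":0,"wy":0,"wz":-0.6},{"claw":1,"x":0,"y":0,"z":0,"wx":0,"wy":0,"wz":0},{"claw":1,"x":0,"y":0,"z":0,"wx":0,"wy":0,"wz":0}]' 50 >/dev/null; $Q
python3 -c "
from h import *
a=np.radians(138.5); delta(.5584+.101*np.cos(a),-.0368+.101*np.sin(a),.0493,138.5)"
```

```text
t 14.27 phi 105.1 yaw 105.9 pitch -0.0 r 132.7 z 50.2 | Frad -0.5 Fcw -0.2 Fz -0.9 | T [-0.02 -0.1   0.02] M 0.041
t 14.68 phi 129.8 yaw 130.9 pitch 0.1 r 131.6 z 50.2 | Frad -0.7 Fcw -0.0 Fz -1.2 | T [ 0.01 -0.12  0.05] M 0.059
t 15.02 phi 137.8 yaw 138.4 pitch 0.1 r 130.5 z 50.2 | Frad -0.2 Fcw -0.5 Fz -0.8 | T [ 0.06 -0.16 -0.02] M 0.042
t 15.02 pos [0.4617 0.0508 0.0502] rpy [1.799e+02 1.000e-01 1.384e+02] F [-0.2 -0.5 -0.8] T [ 0.06 -0.16 -0.02] w 0.0114
shift [-0.737 -0.039  0.024] turn [ 0.02  0.02 -0.01]
```

```bash
Q='python3 st.py'
python3 -m crank '[{"claw":1,"x":-0.12,"y":-0.039,"z":0.024,"wx":0,"wy":0,"wz":0},{"claw":1,"x":-0.12,"y":0,"z":0,"wx":0,"wy":0,"wz":0},{"claw":1,"x":-0.06,"y":0,"z":0,"wx":0,"wy":0,"wz":0},{"claw":1,"x":0,"y":0,"z":0,"wx":0,"wy":0,"wz":0}]' 50 >/dev/null; $Q
python3 -m crank '[{"claw":1,"x":-0.06,"y":0,"z":0,"wx":0,"wy":0,"wz":0},{"claw":1,"x":0,"y":0,"z":0,"wx":0,"wy":0,"wz":0},{"claw":1,"x":0,"y":0,"z":0,"wx":0,"wy":0,"wz":0}]' 50 >/dev/null; $Q
```

```text
t 15.35 phi 138.8 yaw 138.5 pitch 0.0 r 118.0 z 48.7 | Frad -0.5 Fcw 0.1 Fz -0.9 | T [-0.02 -0.13  0.04] M 0.028
t 15.60 phi 139.0 yaw 138.5 pitch -0.0 r 116.5 z 48.6 | Frad 0.2 Fcw -0.4 Fz -1.6 | T [ 0.08 -0.16  0.03] M 0.080
```

```bash
Q='python3 st.py'
python3 -m crank '[{"claw":1,"x":-0.09,"y":0,"z":-0.015,"wx":0,"wy":0,"wz":0},{"claw":1,"x":-0.09,"y":0,"z":0,"wx":0,"wy":0,"wz":0},{"claw":1,"x":-0.09,"y":0,"z":0,"wx":0,"wy":0,"wz":0},{"claw":1,"x":-0.09,"y":0,"z":0,"wx":0,"wy":0,"wz":0},{"claw":1,"x":0,"y":0,"z":0,"wx":0,"wy":0,"wz":0}]' 50 >/dev/null; $Q
python3 -m crank '[{"claw":1,"x":-0.006,"y":0.178,"z":0,"wx":0,"wy":0,"wz":0.8},{"claw":1,"x":-0.006,"y":0.178,"z":0,"wx":0,"wy":0,"wz":0.8},{"claw":1,"x":-0.006,"y":0.178,"z":-0.02,"wx":0,"wy":0,"wz":0.8},{"claw":1,"x":-0.006,"y":0.178,"z":0,"wx":0,"wy":0,"wz":0.8}]' 50 >/dev/null; $Q
python3 -m crank '[{"claw":1,"x":-0.006,"y":0.178,"z":0,"wx":0,"wy":0,"wz":0.8},{"claw":1,"x":-0.006,"y":0.178,"z":0,"wx":0,"wy":0,"wz":0.8},{"claw":1,"x":0,"y":0,"z":0,"wx":0,"wy":0,"wz":0}]' 50 >/dev/null; $Q
python3 -m crank '[{"claw":1,"x":-0.006,"y":0.133,"z":0,"wx":0,"wy":0,"wz":0.6},{"claw":1,"x":0,"y":0,"z":0,"wx":0,"wy":0,"wz":0}]' 50 >/dev/null; $Q
```

```text
t 16.02 phi 139.2 yaw 138.4 pitch 0.0 r 101.2 z 49.2 | Frad -0.3 Fcw -0.0 Fz -2.0 | T [ 0.03 -0.19 -0.02] M -0.023
t 16.35 phi 125.1 yaw 122.1 pitch -0.1 r 101.5 z 48.8 | Frad 0.2 Fcw -6.5 Fz -0.2 | T [-0.87  1.04 -0.48] M 0.179
t 16.60 phi 116.3 yaw 114.3 pitch -0.1 r 101.6 z 48.9 | Frad -0.4 Fcw -5.7 Fz -0.7 | T [-0.63  0.96 -0.41] M 0.170
t 16.77 phi 113.5 yaw 111.4 pitch -0.1 r 101.6 z 48.9 | Frad 0.7 Fcw -5.1 Fz -0.0 | T [-0.5  1.  -0.4] M 0.120
```

```bash
Q='python3 st.py'
python3 -m crank '[{"claw":1,"x":-0.004,"y":0.133,"z":0,"wx":0,"wy":0,"wz":0.6},{"claw":1,"x":0,"y":0,"z":0,"wx":0,"wy":0,"wz":0}]' 50 >/dev/null; $Q
python3 -m crank '[{"claw":1,"x":-0.004,"y":0.133,"z":0,"wx":0,"wy":0,"wz":0.6},{"claw":1,"x":0,"y":0,"z":0,"wx":0,"wy":0,"wz":0}]' 50 >/dev/null; $Q
python3 -m crank '[{"claw":1,"x":-0.004,"y":0.133,"z":0,"wx":0,"wy":0,"wz":0.6},{"claw":1,"x":0,"y":0,"z":0,"wx":0,"wy":0,"wz":0}]' 50 >/dev/null; $Q
python3 -m crank '[{"claw":1,"x":-0.004,"y":0.133,"z":0,"wx":0,"wy":0,"wz":0.6},{"claw":1,"x":0,"y":0,"z":0,"wx":0,"wy":0,"wz":0}]' 50 >/dev/null; $Q
```

```text
t 16.93 phi 110.5 yaw 108.4 pitch -0.1 r 101.6 z 48.9 | Frad 0.6 Fcw -5.8 Fz -0.8 | T [-0.41  1.14 -0.44] M 0.158
t 17.10 phi 107.5 yaw 105.4 pitch -0.0 r 101.5 z 48.9 | Frad 0.6 Fcw -5.8 Fz -0.9 | T [-0.32  1.16 -0.43] M 0.166
t 17.27 phi 104.5 yaw 102.4 pitch -0.0 r 101.6 z 48.8 | Frad 0.2 Fcw -5.8 Fz -1.6 | T [-0.26  1.13 -0.4 ] M 0.190
t 17.43 phi 101.5 yaw 99.4 pitch -0.0 r 101.6 z 48.8 | Frad 1.0 Fcw -6.6 Fz -0.3 | T [-0.09  1.21 -0.38] M 0.294
```

```bash
Q='python3 st.py'
python3 -m crank '[{"claw":1,"x":-0.004,"y":0.133,"z":0,"wx":0,"wy":0,"wz":0.6},{"claw":1,"x":0,"y":0,"z":0,"wx":0,"wy":0,"wz":0}]' 50 >/dev/null; $Q
python3 -m crank '[{"claw":1,"x":-0.004,"y":0.133,"z":0,"wx":0,"wy":0,"wz":0.6},{"claw":1,"x":0,"y":0,"z":0,"wx":0,"wy":0,"wz":0}]' 50 >/dev/null; $Q
python3 -m crank '[{"claw":1,"x":-0.004,"y":0.133,"z":0,"wx":0,"wy":0,"wz":0.6},{"claw":1,"x":0,"y":0,"z":0,"wx":0,"wy":0,"wz":0}]' 50 >/dev/null; $Q
python3 -m crank '[{"claw":1,"x":-0.004,"y":0.133,"z":0,"wx":0,"wy":0,"wz":0.6},{"claw":1,"x":0,"y":0,"z":0,"wx":0,"wy":0,"wz":0}]' 50 >/dev/null; $Q
```

```text
t 17.60 phi 98.5 yaw 96.4 pitch -0.0 r 101.5 z 48.8 | Frad 1.0 Fcw -6.4 Fz -0.1 | T [-0.06  1.21 -0.39] M 0.265
t 17.77 phi 95.5 yaw 93.4 pitch -0.0 r 101.6 z 48.8 | Frad -0.0 Fcw -6.0 Fz -0.0 | T [ 0.04  1.17 -0.45] M 0.169
t 17.93 phi 92.4 yaw 90.4 pitch -0.0 r 101.5 z 48.8 | Frad 1.4 Fcw -6.2 Fz -0.5 | T [ 0.08  1.2  -0.43] M 0.201
t 18.10 phi 89.4 yaw 87.4 pitch -0.0 r 101.5 z 48.9 | Frad 1.2 Fcw -5.9 Fz -1.1 | T [ 0.19  1.15 -0.44] M 0.157
```

```bash
Q='python3 st.py'
python3 -m crank '[{"claw":1,"x":-0.004,"y":-0.11,"z":0,"wx":0,"wy":0,"wz":-0.5},{"claw":1,"x":-0.004,"y":-0.11,"z":0,"wx":0,"wy":0,"wz":-0.5},{"claw":1,"x":0,"y":0,"z":0,"wx":0,"wy":0,"wz":0}]' 50 >/dev/null; $Q
python3 -m crank '[{"claw":1,"x":0.1,"y":0,"z":0,"wx":0,"wy":0,"wz":0},{"claw":1,"x":0.2,"y":0,"z":0,"wx":0,"wy":0,"wz":0},{"claw":1,"x":0.2,"y":0,"z":0,"wx":0,"wy":0,"wz":0},{"claw":1,"x":0.23,"y":0,"z":0,"wx":0,"wy":0,"wz":0},{"claw":1,"x":-0.012,"y":-0.283,"z":0,"wx":0,"wy":0,"wz":-1}]' 50 >/dev/null; $Q
python3 -m crank '[{"claw":1,"x":-0.012,"y":-0.283,"z":0,"wx":0,"wy":0,"wz":-1},{"claw":1,"x":-0.012,"y":-0.283,"z":0,"wx":0,"wy":0,"wz":-1},{"claw":1,"x":-0.012,"y":-0.283,"z":0,"wx":0,"wy":0,"wz":-1},{"claw":1,"x":-0.012,"y":-0.283,"z":0,"wx":0,"wy":0,"wz":-1},{"claw":1,"x":-0.012,"y":-0.283,"z":0,"wx":0,"wy":0,"wz":-1}]' 50 >/dev/null; $Q
python3 -m crank '[{"claw":1,"x":-0.012,"y":-0.283,"z":0,"wx":0,"wy":0,"wz":-1},{"claw":1,"x":-0.012,"y":-0.283,"z":0,"wx":0,"wy":0,"wz":-1},{"claw":1,"x":-0.012,"y":-0.283,"z":0,"wx":0,"wy":0,"wz":-1},{"claw":1,"x":-0.008,"y":-0.17,"z":0,"wx":0,"wy":0,"wz":-0.6},{"claw":1,"x":0,"y":0,"z":0,"wx":0,"wy":0,"wz":0}]' 50 >/dev/null; $Q
python3 -m crank '[{"claw":1,"x":0,"y":0,"z":0,"wx":0,"wy":0,"wz":0}]' 50 >/dev/null
python3 -c "
from h import *
a=np.radians(140.5); delta(.5584+.101*np.cos(a),-.0368+.101*np.sin(a),.0493,140.5)"
```

```text
t 18.35 phi 93.8 yaw 92.7 pitch -0.0 r 101.3 z 49.5 | Frad 1.6 Fcw -2.2 Fz -1.0 | T [ 0.17  0.38 -0.18] M 0.049
t 18.77 phi 96.4 yaw 97.7 pitch -0.2 r 134.4 z 51.4 | Frad 0.0 Fcw -0.3 Fz -0.2 | T [ 0.01 -0.13  0.05] M 0.084
t 19.18 phi 122.0 yaw 122.9 pitch 0.0 r 132.0 z 50.8 | Frad 0.3 Fcw -0.0 Fz -0.8 | T [-0.01 -0.12  0.05] M 0.055
t 19.60 phi 140.5 yaw 140.6 pitch 0.1 r 130.5 z 50.5 | Frad -0.1 Fcw 0.3 Fz -1.4 | T [ 0.04 -0.16 -0.06] M -0.099
t 19.68 pos [0.4586 0.0471 0.0508] rpy [1.799e+02 1.000e-01 1.405e+02] F [ 0.1  0.1 -1. ] T [ 0.09 -0.15 -0.01] w 0.0110
shift [-0.734 -0.031  0.038] turn [ 0.02  0.02 -0.01]
```

```bash
Q='python3 st.py'
python3 -m crank '[{"claw":1,"x":-0.12,"y":-0.031,"z":0.03,"wx":0,"wy":0,"wz":0},{"claw":1,"x":-0.12,"y":0,"z":0,"wx":0,"wy":0,"wz":0},{"claw":1,"x":-0.08,"y":0,"z":0,"wx":0,"wy":0,"wz":0},{"claw":1,"x":0,"y":0,"z":0,"wx":0,"wy":0,"wz":0}]' 50 >/dev/null; $Q
python3 -m crank '[{"claw":1,"x":-0.04,"y":0,"z":0,"wx":0,"wy":0,"wz":0},{"claw":1,"x":0,"y":0,"z":0,"wx":0,"wy":0,"wz":0}]' 50 >/dev/null; $Q
```

```text
t 20.02 phi 141.0 yaw 140.5 pitch 0.0 r 116.8 z 48.9 | Frad 0.5 Fcw -0.4 Fz -1.1 | T [ 0.02 -0.12 -0.03] M 0.013
t 20.18 phi 141.2 yaw 140.5 pitch -0.0 r 116.0 z 48.8 | Frad -0.1 Fcw -0.0 Fz -0.6 | T [ 0.02 -0.15  0.02] M 0.026
```

```bash
Q='python3 st.py'
python3 -m crank '[{"claw":1,"x":-0.09,"y":0,"z":-0.015,"wx":0,"wy":0,"wz":0},{"claw":1,"x":-0.09,"y":0,"z":0,"wx":0,"wy":0,"wz":0},{"claw":1,"x":-0.09,"y":0,"z":0,"wx":0,"wy":0,"wz":0},{"claw":1,"x":-0.09,"y":0,"z":0,"wx":0,"wy":0,"wz":0},{"claw":1,"x":0,"y":0,"z":0,"wx":0,"wy":0,"wz":0}]' 50 >/dev/null; $Q
python3 -m crank '[{"claw":1,"x":-0.004,"y":0.133,"z":-0.01,"wx":0,"wy":0,"wz":0.6},{"claw":1,"x":-0.004,"y":0.133,"z":-0.01,"wx":0,"wy":0,"wz":0.6},{"claw":1,"x":0,"y":0,"z":0,"wx":0,"wy":0,"wz":0}]' 50 >/dev/null; $Q
python3 -m crank '[{"claw":1,"x":-0.003,"y":0.089,"z":0,"wx":0,"wy":0,"wz":0.4},{"claw":1,"x":-0.003,"y":0.089,"z":0,"wx":0,"wy":0,"wz":0.4},{"claw":1,"x":0,"y":0,"z":0,"wx":0,"wy":0,"wz":0}]' 50 >/dev/null; $Q
python3 -m crank '[{"claw":1,"x":-0.003,"y":0.111,"z":0,"wx":0,"wy":0,"wz":0.5},{"claw":1,"x":0,"y":0,"z":0,"wx":0,"wy":0,"wz":0}]' 50 >/dev/null; $Q
python3 -m crank '[{"claw":1,"x":-0.003,"y":0.111,"z":0,"wx":0,"wy":0,"wz":0.5},{"claw":1,"x":0,"y":0,"z":0,"wx":0,"wy":0,"wz":0}]' 50 >/dev/null; $Q
```

```text
t 20.60 phi 141.5 yaw 140.5 pitch -0.0 r 101.1 z 49.4 | Frad -0.1 Fcw 0.1 Fz -1.4 | T [ 0.02 -0.17  0.  ] M -0.012
t 20.85 phi 136.0 yaw 134.4 pitch -0.0 r 101.5 z 49.8 | Frad -1.5 Fcw -3.6 Fz -1.5 | T [-0.72  0.33 -0.24] M 0.121
t 21.10 phi 132.8 yaw 130.4 pitch -0.1 r 101.4 z 49.4 | Frad 0.6 Fcw -6.6 Fz -1.2 | T [-0.88  0.77 -0.43] M 0.234
t 21.27 phi 130.3 yaw 127.9 pitch -0.1 r 101.4 z 49.4 | Frad 0.3 Fcw -6.3 Fz -0.4 | T [-0.86  0.83 -0.43] M 0.214
t 21.43 phi 127.8 yaw 125.4 pitch -0.1 r 101.4 z 49.3 | Frad 1.2 Fcw -6.8 Fz 0.0 | T [-0.79  0.91 -0.41] M 0.282
```

```bash
Q='python3 st.py'
python3 -m crank '[{"claw":1,"x":-0.003,"y":0.089,"z":0,"wx":0,"wy":0,"wz":0.4},{"claw":1,"x":0,"y":0,"z":0,"wx":0,"wy":0,"wz":0}]' 50 >/dev/null; $Q
python3 -m crank '[{"claw":1,"x":-0.003,"y":0.089,"z":0,"wx":0,"wy":0,"wz":0.4},{"claw":1,"x":0,"y":0,"z":0,"wx":0,"wy":0,"wz":0}]' 50 >/dev/null; $Q
python3 -m crank '[{"claw":1,"x":-0.003,"y":0.089,"z":0,"wx":0,"wy":0,"wz":0.4},{"claw":1,"x":0,"y":0,"z":0,"wx":0,"wy":0,"wz":0}]' 50 >/dev/null; $Q
python3 -m crank '[{"claw":1,"x":-0.003,"y":0.089,"z":0,"wx":0,"wy":0,"wz":0.4},{"claw":1,"x":0,"y":0,"z":0,"wx":0,"wy":0,"wz":0}]' 50 >/dev/null; $Q
```

```text
t 21.60 phi 125.9 yaw 123.4 pitch -0.1 r 101.4 z 49.2 | Frad 1.6 Fcw -7.3 Fz -0.9 | T [-0.68  1.03 -0.44] M 0.295
t 21.77 phi 123.9 yaw 121.4 pitch -0.1 r 101.4 z 49.2 | Frad 1.4 Fcw -7.4 Fz -1.3 | T [-0.58  1.03 -0.46] M 0.292
t 21.93 phi 121.9 yaw 119.4 pitch -0.1 r 101.3 z 49.2 | Frad 1.6 Fcw -6.9 Fz -1.2 | T [-0.61  1.02 -0.4 ] M 0.301
t 22.10 phi 119.9 yaw 117.4 pitch -0.1 r 101.3 z 49.1 | Frad 0.7 Fcw -6.8 Fz -0.3 | T [-0.49  1.21 -0.41] M 0.281
```

```bash
Q='python3 st.py'
python3 -m crank '[{"claw":1,"x":-0.003,"y":0.089,"z":0,"wx":0,"wy":0,"wz":0.4},{"claw":1,"x":0,"y":0,"z":0,"wx":0,"wy":0,"wz":0}]' 50 >/dev/null; $Q
python3 -m crank '[{"claw":1,"x":-0.003,"y":0.089,"z":0,"wx":0,"wy":0,"wz":0.4},{"claw":1,"x":0,"y":0,"z":0,"wx":0,"wy":0,"wz":0}]' 50 >/dev/null; $Q
python3 -m crank '[{"claw":1,"x":-0.003,"y":0.089,"z":0,"wx":0,"wy":0,"wz":0.4},{"claw":1,"x":0,"y":0,"z":0,"wx":0,"wy":0,"wz":0}]' 50 >/dev/null; $Q
python3 -m crank '[{"claw":1,"x":-0.003,"y":0.089,"z":0,"wx":0,"wy":0,"wz":0.4},{"claw":1,"x":0,"y":0,"z":0,"wx":0,"wy":0,"wz":0}]' 50 >/dev/null; $Q
```

```text
t 22.27 phi 117.9 yaw 115.4 pitch -0.1 r 101.3 z 49.1 | Frad 1.1 Fcw -7.5 Fz 0.0 | T [-0.51  1.34 -0.43] M 0.332
t 22.43 phi 116.1 yaw 113.4 pitch -0.1 r 101.2 z 49.0 | Frad 1.1 Fcw -7.7 Fz -0.0 | T [-0.47  1.45 -0.56] M 0.217
t 22.60 phi 114.2 yaw 111.4 pitch -0.1 r 101.2 z 48.9 | Frad 1.3 Fcw -7.3 Fz 0.5 | T [-0.49  1.53 -0.57] M 0.166
t 22.77 phi 112.3 yaw 109.4 pitch -0.1 r 101.2 z 48.8 | Frad 1.2 Fcw -8.9 Fz 0.2 | T [-0.37  1.71 -0.56] M 0.342
```

```bash
Q='python3 st.py'
python3 -m crank '[{"claw":1,"x":-0.0015,"y":0.044,"z":0,"wx":0,"wy":0,"wz":0.2},{"claw":1,"x":0,"y":0,"z":0,"wx":0,"wy":0,"wz":0}]' 55 >/dev/null; $Q
python3 -m crank '[{"claw":1,"x":0,"y":0,"z":0,"wx":0,"wy":0,"wz":0}]' 55 >/dev/null; $Q
python3 -m crank '[{"claw":1,"x":-0.0015,"y":0.044,"z":0,"wx":0,"wy":0,"wz":0.2},{"claw":1,"x":0,"y":0,"z":0,"wx":0,"wy":0,"wz":0}]' 55 >/dev/null; $Q
python3 -m crank '[{"claw":1,"x":0,"y":0,"z":0,"wx":0,"wy":0,"wz":0}]' 55 >/dev/null; $Q
```

```text
t 22.93 phi 111.5 yaw 108.5 pitch -0.1 r 101.2 z 48.7 | Frad 1.4 Fcw -9.0 Fz 1.1 | T [-0.41  1.72 -0.55] M 0.353
t 23.02 phi 111.5 yaw 108.5 pitch -0.1 r 101.2 z 48.7 | Frad 2.2 Fcw -8.0 Fz 1.2 | T [-0.31  1.64 -0.57] M 0.241
t 23.18 phi 110.5 yaw 107.5 pitch -0.1 r 101.1 z 48.7 | Frad 2.4 Fcw -8.8 Fz -0.4 | T [-0.3   1.74 -0.56] M 0.334
t 23.27 phi 110.6 yaw 107.5 pitch -0.1 r 101.1 z 48.7 | Frad 1.7 Fcw -8.3 Fz 0.1 | T [-0.3   1.7  -0.62] M 0.218
```

```bash
Q='python3 st.py'
python3 -m crank '[{"claw":1,"x":-0.0015,"y":0.044,"z":0,"wx":0,"wy":0,"wz":0.2},{"claw":1,"x":0,"y":0,"z":0,"wx":0,"wy":0,"wz":0}]' 55 >/dev/null; $Q
python3 -m crank '[{"claw":1,"x":-0.0015,"y":0.044,"z":0,"wx":0,"wy":0,"wz":0.2},{"claw":1,"x":0,"y":0,"z":0,"wx":0,"wy":0,"wz":0}]' 55 >/dev/null; $Q
python3 -m crank '[{"claw":1,"x":0,"y":0,"z":0,"wx":0,"wy":0,"wz":0}]' 55 >/dev/null; $Q
python3 -m crank '[{"claw":1,"x":0,"y":0,"z":0,"wx":0,"wy":0,"wz":0}]' 55 >/dev/null; $Q
```

```text
t 23.43 phi 109.6 yaw 106.5 pitch -0.1 r 101.1 z 48.7 | Frad 3.0 Fcw -8.7 Fz 0.6 | T [-0.29  1.82 -0.59] M 0.292
t 23.60 phi 108.6 yaw 105.5 pitch -0.1 r 101.1 z 48.7 | Frad 2.0 Fcw -9.1 Fz 0.2 | T [-0.26  1.87 -0.56] M 0.360
t 23.68 phi 108.7 yaw 105.5 pitch -0.1 r 101.1 z 48.6 | Frad 1.9 Fcw -8.7 Fz 1.0 | T [-0.22  1.78 -0.57] M 0.310
t 23.77 phi 108.7 yaw 105.5 pitch -0.1 r 101.1 z 48.6 | Frad 2.1 Fcw -8.6 Fz 0.7 | T [-0.28  1.83 -0.56] M 0.304
```

```bash
Q='python3 st.py'
python3 -m crank '[{"claw":1,"x":-0.0015,"y":0.044,"z":0,"wx":0,"wy":0,"wz":0.2},{"claw":1,"x":0,"y":0,"z":0,"wx":0,"wy":0,"wz":0}]' 60 >/dev/null; $Q
python3 -m crank '[{"claw":1,"x":-0.0015,"y":0.044,"z":0,"wx":0,"wy":0,"wz":0.2},{"claw":1,"x":0,"y":0,"z":0,"wx":0,"wy":0,"wz":0}]' 60 >/dev/null; $Q
python3 -m crank '[{"claw":1,"x":0,"y":0,"z":0,"wx":0,"wy":0,"wz":0}]' 60 >/dev/null; $Q
python3 -m crank '[{"claw":1,"x":0,"y":0,"z":0,"wx":0,"wy":0,"wz":0}]' 60 >/dev/null; $Q
```

```text
t 23.93 phi 107.7 yaw 104.5 pitch -0.1 r 101.0 z 48.6 | Frad 3.1 Fcw -9.4 Fz 1.7 | T [-0.27  1.91 -0.49] M 0.458
t 24.10 phi 106.7 yaw 103.5 pitch -0.1 r 101.0 z 48.6 | Frad 3.3 Fcw -9.3 Fz 0.5 | T [-0.23  1.99 -0.58] M 0.358
t 24.18 phi 106.8 yaw 103.5 pitch -0.1 r 101.1 z 48.6 | Frad 2.3 Fcw -9.0 Fz -0.2 | T [-0.24  1.91 -0.61] M 0.297
t 24.27 phi 106.8 yaw 103.5 pitch -0.1 r 101.1 z 48.6 | Frad 3.0 Fcw -9.0 Fz 1.3 | T [-0.17  1.9  -0.54] M 0.364
```

```bash
cat > avg.py <<'E'
import sys,re
R=[list(map(float,re.search(r"phi (\S+) .*Fcw (\S+) .*?(\S+)\] M (\S+)",l).groups())) for l in sys.stdin]
import numpy as np; print(np.mean(R,0).round(3),"sem M",(np.std([r[3] for r in R])/len(R)**.5).round(3))
E
Q='python3 st.py'
python3 -m crank '[{"claw":1,"x":-0.002,"y":0.066,"z":0,"wx":0,"wy":0,"wz":0.3},{"claw":1,"x":0,"y":0,"z":0,"wx":0,"wy":0,"wz":0}]' 60 >/dev/null; $Q
( python3 -m crank '[{"claw":1,"x":0,"y":0,"z":0,"wx":0,"wy":0,"wz":0}]' 60 >/dev/null; $Q
python3 -m crank '[{"claw":1,"x":0,"y":0,"z":0,"wx":0,"wy":0,"wz":0}]' 60 >/dev/null; $Q
python3 -m crank '[{"claw":1,"x":0,"y":0,"z":0,"wx":0,"wy":0,"wz":0}]' 60 >/dev/null; $Q
python3 -m crank '[{"claw":1,"x":0,"y":0,"z":0,"wx":0,"wy":0,"wz":0}]' 60 >/dev/null; $Q
python3 -m crank '[{"claw":1,"x":0,"y":0,"z":0,"wx":0,"wy":0,"wz":0}]' 60 >/dev/null; $Q
python3 -m crank '[{"claw":1,"x":0,"y":0,"z":0,"wx":0,"wy":0,"wz":0}]' 60 >/dev/null; $Q) > o.txt; tail -2 o.txt; python3 avg.py <o.txt
```

```text
t 24.43 phi 105.2 yaw 102.0 pitch -0.1 r 101.0 z 48.6 | Frad 2.3 Fcw -10.6 Fz 1.1 | T [-0.16  2.05 -0.65] M 0.425
t 24.85 phi 105.3 yaw 102.1 pitch -0.1 r 101.0 z 48.6 | Frad 2.7 Fcw -9.5 Fz 1.2 | T [-0.14  1.97 -0.56] M 0.395
t 24.93 phi 105.3 yaw 102.1 pitch -0.1 r 101.0 z 48.6 | Frad 2.4 Fcw -9.7 Fz 0.7 | T [-0.17  1.99 -0.54] M 0.444
[105.3    -9.45   -0.553   0.401] sem M 0.017
```

M averages about 0.39 N·m, in the snug band, so I'll stop turning. Next I'll unload the bar gently and withdraw it.

```bash
Q='python3 st.py'
python3 -m crank '[{"claw":1,"x":-0.003,"y":-0.11,"z":0,"wx":0,"wy":0,"wz":-0.5},{"claw":1,"x":0,"y":0,"z":0,"wx":0,"wy":0,"wz":0}]' 55 >/dev/null; $Q
python3 -m crank '[{"claw":1,"x":-0.003,"y":-0.09,"z":-0.01,"wx":0,"wy":0,"wz":-0.4},{"claw":1,"x":0,"y":0,"z":0,"wx":0,"wy":0,"wz":0}]' 55 >/dev/null; $Q
python3 -m crank '[{"claw":1,"x":-0.003,"y":-0.06,"z":-0.01,"wx":0,"wy":0,"wz":-0.3},{"claw":1,"x":0,"y":0,"z":0,"wx":0,"wy":0,"wz":0}]' 55 >/dev/null; $Q
```

```text
t 25.10 phi 107.5 yaw 104.7 pitch -0.1 r 101.1 z 48.8 | Frad 1.9 Fcw -6.9 Fz 0.4 | T [-0.08  1.52 -0.44] M 0.255
t 25.27 phi 109.1 yaw 106.7 pitch -0.1 r 101.1 z 49.4 | Frad 2.7 Fcw -6.0 Fz -0.3 | T [ 0.08  1.14 -0.38] M 0.227
t 25.43 phi 110.3 yaw 108.2 pitch -0.1 r 101.0 z 49.8 | Frad 2.4 Fcw -4.3 Fz -1.7 | T [ 0.12  1.05 -0.38] M 0.056
```

```bash
Q='python3 st.py'
python3 -m crank '[{"claw":1,"x":-0.003,"y":-0.06,"z":0.01,"wx":0,"wy":0,"wz":-0.3},{"claw":1,"x":0,"y":0,"z":0,"wx":0,"wy":0,"wz":0}]' 55 >/dev/null; $Q
python3 -m crank '[{"claw":1,"x":-0.003,"y":-0.04,"z":0,"wx":0,"wy":0,"wz":-0.3},{"claw":1,"x":0,"y":0,"z":0,"wx":0,"wy":0,"wz":0}]' 55 >/dev/null; $Q
python3 -m crank '[{"claw":1,"x":0.06,"y":-0.02,"z":0,"wx":0,"wy":0,"wz":0},{"claw":1,"x":0.06,"y":0,"z":0,"wx":0,"wy":0,"wz":0},{"claw":1,"x":0,"y":0,"z":0,"wx":0,"wy":0,"wz":0}]' 55 >/dev/null; $Q
```

```text
t 25.60 phi 111.4 yaw 109.7 pitch -0.1 r 101.0 z 49.5 | Frad 2.1 Fcw -4.4 Fz -0.8 | T [ 0.18  0.89 -0.26] M 0.181
t 25.77 phi 112.4 yaw 111.1 pitch -0.1 r 100.9 z 49.5 | Frad 2.0 Fcw -5.4 Fz -1.9 | T [ 0.18  1.03 -0.33] M 0.210
t 26.02 phi 112.2 yaw 111.0 pitch 0.0 r 104.1 z 50.0 | Frad -1.2 Fcw -4.6 Fz -2.7 | T [-0.5   0.75 -0.3 ] M 0.182
```

```bash
Q='python3 st.py'
python3 -m crank '[{"claw":1,"x":0.08,"y":-0.05,"z":0,"wx":0,"wy":0,"wz":0},{"claw":1,"x":0.08,"y":0,"z":0,"wx":0,"wy":0,"wz":0},{"claw":1,"x":0,"y":0,"z":0,"wx":0,"wy":0,"wz":0}]' 55 >/dev/null; $Q
python3 -m crank '[{"claw":1,"x":0.1,"y":0,"z":0,"wx":0,"wy":0,"wz":0},{"claw":1,"x":0.1,"y":0,"z":0,"wx":0,"wy":0,"wz":0}]' 55 >/dev/null; $Q
python3 -m crank '[{"claw":1,"x":0.15,"y":0,"z":0,"wx":0,"wy":0,"wz":0},{"claw":1,"x":0.2,"y":0,"z":0,"wx":0,"wy":0,"wz":0},{"claw":1,"x":0,"y":0,"z":0,"wx":0,"wy":0,"wz":0},{"claw":1,"x":0,"y":0,"z":0,"wx":0,"wy":0,"wz":0}]' 55 >/dev/null; $Q
python3 - <<'E'
from h import *
S=ctrl.read_camera("scene");T=ctrl.read_camera("top"); s=ctrl.get_state()
y=s["orientation"][2]; u=np.array([np.cos(y),np.sin(y),0])
for n,L in (("tip",-.0858),("front",-.0158),("end",.064)): print(n,(s["ee_pos"]+L*u).round(4),proj(S,s["ee_pos"]+L*u).round(1),proj(T,s["ee_pos"]+L*u).round(1))
f=lambda im,u,v,w,h,k: cv2.resize(im[v:v+h,u:u+w],None,fx=k,fy=k,interpolation=cv2.INTER_CUBIC)
cv2.imwrite("pics/out.png",np.hstack([f(S["image"],235,145,90,110,4),f(T["image"],255,150,90,110,4)])[:,:,::-1])
E
```

```text
t 26.27 phi 112.3 yaw 111.1 pitch -0.0 r 112.0 z 50.6 | Frad 0.3 Fcw -3.0 Fz -3.6 | T [-0.04  0.5  -0.18] M 0.165
t 26.43 phi 111.8 yaw 111.0 pitch -0.0 r 119.5 z 51.0 | Frad 0.4 Fcw -0.6 Fz -1.9 | T [-0.07  0.05 -0.1 ] M -0.023
t 26.77 phi 111.8 yaw 111.1 pitch 0.0 r 134.1 z 51.1 | Frad -0.4 Fcw -0.2 Fz -1.5 | T [-0.02 -0.09  0.01] M 0.030
tip [0.5395 0.0064 0.0509] [[279.7 192.1]] [[286.9 198.4]]
front [0.5144 0.0718 0.0509] [[272.4 209.6]] [[261.6 208.9]]
end [0.4857 0.1463 0.0509] [[263.2 231.4]] [[232.5 221. ]]
```

View pics/out.png

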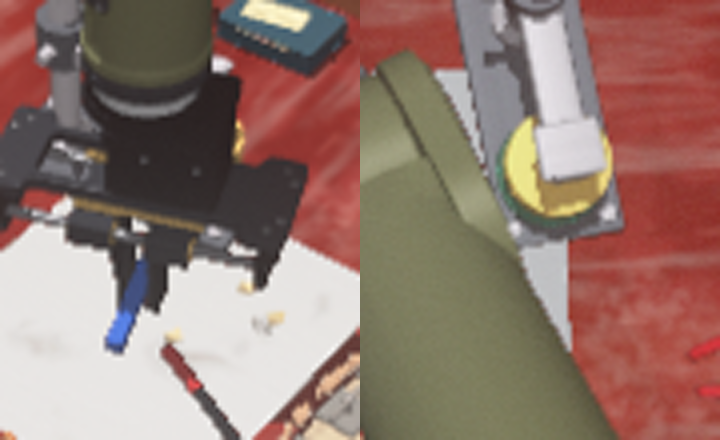

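The bar is out and still straight in the grip: its end shows at about (264,230), against a predicted (263,231). I'll lift it and go to the rest.

```bash
Q='python3 st.py'
python3 -m crank '[{"claw":1,"x":0.3,"y":0,"z":-0.5,"wx":0,"wy":0,"wz":0},{"claw":1,"x":0.3,"y":0,"z":-0.6,"wx":0,"wy":0,"wz":0},{"claw":1,"x":0,"y":0,"z":-0.6,"wx":0,"wy":0,"wz":0},{"claw":1,"x":0,"y":0,"z":0,"wx":0,"wy":0,"wz":0}]' 55 >/dev/null; $Q
python3 -c "
from h import *
plan([[.4523,.2603,.115]],165.7,11)"
```

```text
t 27.20 phi 110.7 yaw 111.1 pitch 0.1 r 157.2 z 123.2 | Frad -0.6 Fcw 1.2 Fz -0.2 | T [-0.   -0.26 -0.04] M -0.223
0 0.36 0.02 0.02 -0.99
1 0.36 0.04 0.02 -0.99
2 0.35 0.08 0.02 -0.99
3 0.34 0.11 0.01 -0.99
4 0.34 0.13 0.02 -0.99
5 0.32 0.17 0.02 -0.99
6 0.3 0.19 0.02 -0.99
7 0.29 0.21 0.02 -0.99
8 0.26 0.25 0.02 -0.99
9 0.25 0.26 0.02 -0.99
10 0.22 0.28 0.02 -0.99
[0.45233674 0.260201   0.11483338]
```

```bash
python3 -m crank '[{"claw":1,"x":0.36,"y":0.02,"z":0.02,"wx":0,"wy":0,"wz":-0.99},{"claw":1,"x":0.36,"y":0.04,"z":0.02,"wx":0,"wy":0,"wz":-0.99},{"claw":1,"x":0.35,"y":0.08,"z":0.02,"wx":0,"wy":0,"wz":-0.99},{"claw":1,"x":0.34,"y":0.11,"z":0.02,"wx":0,"wy":0,"wz":-0.99},{"claw":1,"x":0.34,"y":0.13,"z":0.02,"wx":0,"wy":0,"wz":-0.99}]' 50 >/dev/null
python3 -m crank '[{"claw":1,"x":0.32,"y":0.17,"z":0.02,"wx":0,"wy":0,"wz":-0.99},{"claw":1,"x":0.3,"y":0.19,"z":0.02,"wx":0,"wy":0,"wz":-0.99},{"claw":1,"x":0.29,"y":0.21,"z":0.02,"wx":0,"wy":0,"wz":-0.99},{"claw":1,"x":0.26,"y":0.25,"z":0.02,"wx":0,"wy":0,"wz":-0.99},{"claw":1,"x":0.25,"y":0.26,"z":0.02,"wx":0,"wy":0,"wz":-0.99}]' 50 >/dev/null
python3 -m crank '[{"claw":1,"x":0.22,"y":0.28,"z":0.02,"wx":0,"wy":0,"wz":-0.99},{"claw":1,"x":0,"y":0,"z":0,"wx":0,"wy":0,"wz":0},{"claw":1,"x":0,"y":0,"z":0,"wx":0,"wy":0,"wz":0},{"claw":1,"x":0,"y":0,"z":0,"wx":0,"wy":0,"wz":0}]' 50 | sed -n 2,4p
python3 - <<'E'
from h import *
delta(.4523,.2603,.07,165.7)
S=ctrl.read_camera("scene");T=ctrl.read_camera("top"); s=ctrl.get_state()
y=s["orientation"][2]; u=np.array([np.cos(y),np.sin(y),0])
for n,L in (("tip",-.0858),("front",-.0158),("end",.064)): print(n,((proj(S,s["ee_pos"]+L*u)-[195,210])*4).round(),((proj(T,s["ee_pos"]+L*u)-[150,185])*4+[380,0]).round())
f=lambda im,u,v,w,h,k: cv2.resize(im[v:v+h,u:u+w],None,fx=k,fy=k,interpolation=cv2.INTER_CUBIC)
cv2.imwrite("pics/rest.png",np.hstack([f(S["image"],195,210,95,100,4),f(T["image"],150,185,95,100,4)])[:,:,::-1])
E
```

```text
ee_pos: [0.45, 0.2574, 0.1095]
orientation: [-3.141, 0.0, 2.885]
wrist_force: [-0.2, -0.1, -0.4]
t 28.37 pos [0.45   0.2574 0.1095] rpy [-179.9    0.   165.3] F [-0.2 -0.1 -0.4] T [ 0.09 -0.16  0.02] w 0.0118
shift [-0.038  0.085  0.987] turn [-0.01  0.   -0.09]
tip [[113.  70.]] [[554.  64.]]
front [[182. 145.]] [[525. 178.]]
end [[268. 238.]] [[492. 310.]]
```

View pics/rest.png

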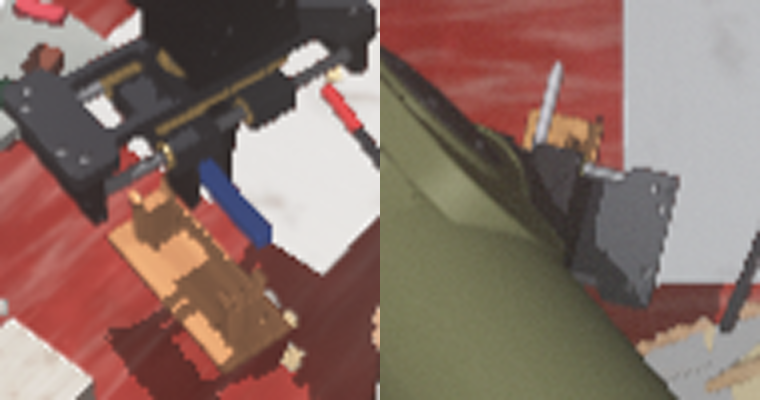

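```bash
python3 -m crank '[{"claw":1,"x":-0.038,"y":0.085,"z":0.3,"wx":0,"wy":0,"wz":-0.09},{"claw":1,"x":0,"y":0,"z":0.4,"wx":0,"wy":0,"wz":0},{"claw":1,"x":0,"y":0,"z":0.28,"wx":0,"wy":0,"wz":0},{"claw":1,"x":0,"y":0,"z":0,"wx":0,"wy":0,"wz":0},{"claw":1,"x":0,"y":0,"z":0,"wx":0,"wy":0,"wz":0}]' 50 | sed -n 2,4p
python3 -c "
from h import *
delta(.4523,.2603,.0428,165.7)"
```

```text
ee_pos: [0.4515, 0.261, 0.0701]
orientation: [-3.141, -0.001, 2.895]
wrist_force: [-0.0, 0.7, -0.8]
t 28.88 pos [0.4515 0.261  0.0701] rpy [-1.799e+02 -1.000e-01  1.659e+02] F [-0.   0.7 -0.8] T [ 0.11 -0.18  0.03] w 0.0111
shift [-0.026 -0.01   0.683] turn [-0.01 -0.02  0.03]
```

```bash
python3 -m crank '[{"claw":1,"x":-0.026,"y":-0.01,"z":0.2,"wx":0,"wy":0,"wz":0.03},{"claw":1,"x":0,"y":0,"z":0.2,"wx":0,"wy":0,"wz":0},{"claw":1,"x":0,"y":0,"z":0.1,"wx":0,"wy":0,"wz":0},{"claw":1,"x":0,"y":0,"z":0,"wx":0,"wy":0,"wz":0}]' 50 | sed -n 2,4p
python3 -m crank '[{"claw":1,"x":0,"y":0,"z":0.09,"wx":0,"wy":0,"wz":0},{"claw":1,"x":0,"y":0,"z":0.09,"wx":0,"wy":0,"wz":0},{"claw":1,"x":0,"y":0,"z":0,"wx":0,"wy":0,"wz":0},{"claw":1,"x":0,"y":0,"z":0,"wx":0,"wy":0,"wz":0}]' 50 | sed -n 2,4p
python3 -c "
from h import *
delta(.4523,.2603,.0425,165.7)"
```

```text
ee_pos: [0.452, 0.2605, 0.0496]
orientation: [-3.14, -0.001, 2.893]
wrist_force: [-0.3, -0.5, -0.8]
ee_pos: [0.4525, 0.261, 0.0433]
orientation: [-3.141, -0.0, 2.893]
wrist_force: [-0.6, -0.2, -1.1]
t 29.55 pos [0.4525 0.261  0.0433] rpy [-180.    -0.   165.8] F [-0.6 -0.2 -1.1] T [ 0.07 -0.14  0.01] w 0.0113
shift [ 0.001 -0.019  0.02 ] turn [-0.   -0.    0.01]
```

```bash
python3 -m crank '[{"claw":1,"x":0,"y":0,"z":0.02,"wx":0,"wy":0,"wz":0},{"claw":1,"x":0,"y":0,"z":0,"wx":0,"wy":0,"wz":0},{"claw":0.5,"x":0,"y":0,"z":0,"wx":0,"wy":0,"wz":0},{"claw":0.5,"x":0,"y":0,"z":0,"wx":0,"wy":0,"wz":0},{"claw":0.5,"x":0,"y":0,"z":0,"wx":0,"wy":0,"wz":0}]' 40 | sed -n 2,5p
python3 -m crank '[{"claw":0.5,"x":0,"y":0,"z":0,"wx":0,"wy":0,"wz":0},{"claw":0.5,"x":0,"y":0,"z":0,"wx":0,"wy":0,"wz":0},{"claw":0.5,"x":0,"y":0,"z":0,"wx":0,"wy":0,"wz":0},{"claw":0.5,"x":0,"y":0,"z":0,"wx":0,"wy":0,"wz":0}]' 40 | sed -n 2,5p
python3 -m crank '[{"claw":0.5,"x":0,"y":0,"z":-0.4,"wx":0,"wy":0,"wz":0},{"claw":0.5,"x":0,"y":0,"z":-0.8,"wx":0,"wy":0,"wz":0},{"claw":0.5,"x":0,"y":0,"z":-0.9,"wx":0,"wy":0,"wz":0},{"claw":0.5,"x":0,"y":0,"z":-0.9,"wx":0,"wy":0,"wz":0},{"claw":0.5,"x":0,"y":0,"z":-0.9,"wx":0,"wy":0,"wz":0}]' 40 | sed -n 2,5p
python3 -m crank '[{"claw":0.5,"x":0,"y":0.9,"z":-0.2,"wx":0,"wy":0,"wz":0},{"claw":0.5,"x":0,"y":0.9,"z":0,"wx":0,"wy":0,"wz":0},{"claw":0.5,"x":0,"y":0.9,"z":0,"wx":0,"wy":0,"wz":0},{"claw":0.5,"x":0,"y":0,"z":0,"wx":0,"wy":0,"wz":0}]' 40 | sed -n 2,5p
python3 - <<'E'
from h import *
S=ctrl.read_camera("scene");T=ctrl.read_camera("top"); print(ctrl.get_state()["t"])
cv2.imwrite("pics/fin_s.png",S["image"][:,:,::-1]);cv2.imwrite("pics/fin_t.png",T["image"][:,:,::-1])
f=lambda im,u,v,w,h,k: cv2.resize(im[v:v+h,u:u+w],None,fx=k,fy=k,interpolation=cv2.INTER_CUBIC)
a=np.hstack([f(S["image"],215,135,100,75,4),f(S["image"],205,235,85,75,4)]); b=np.hstack([f(T["image"],265,130,100,75,4),f(T["image"],150,195,85,75,4)])
cv2.imwrite("pics/fin.png",np.vstack([a,b])[:,:,::-1])
E
```

```text
ee_pos: [0.4529, 0.2612, 0.0429]
orientation: [3.141, 0.0, 2.893]
wrist_force: [-0.7, 1.2, -0.6]
width: 0.0241
ee_pos: [0.4527, 0.261, 0.0427]
orientation: [-3.142, 0.0, 2.893]
wrist_force: [0.2, 0.1, 0.1]
width: 0.0423
ee_pos: [0.4522, 0.2611, 0.2001]
orientation: [-3.141, -0.0, 2.894]
wrist_force: [1.3, -0.2, -0.0]
width: 0.0435
ee_pos: [0.4777, 0.373, 0.2063]
orientation: [3.135, -0.004, 2.9]
wrist_force: [-1.3, -0.4, 0.7]
width: 0.0431
31.15
```

View pics/fin.png

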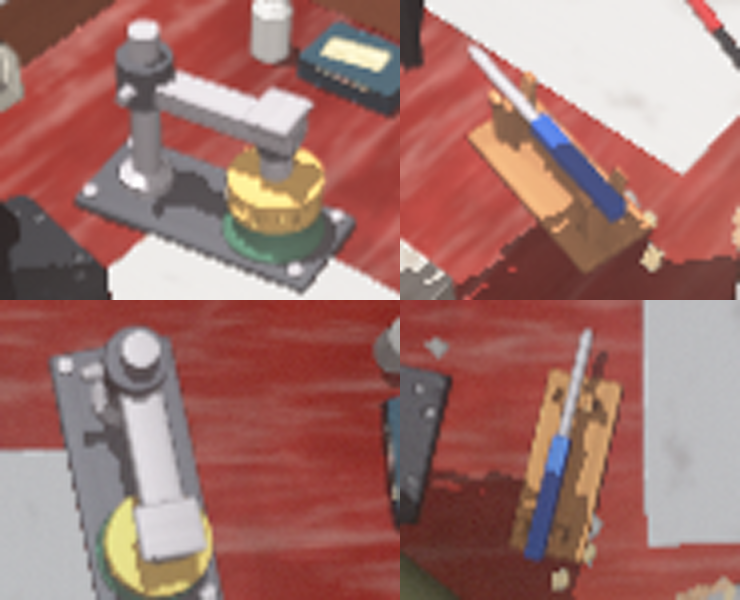

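The screw's head meets the underside of the arm, the bar lies in both forks, and the robot is clear. I'll hand it in.

```bash
python3 -c "
from bench import ctrl
a=ctrl.get_state(); print(a['t'],a['wrist_force'].round(1)); print(ctrl.close_job())"
```

```text
31.15 [ 0.3 -0.3 -0.9]
the job is handed in; nothing more can be done
None
```

The jack's head now bears on the underside of the stake arm, the tommy bar is back in its rest, and I handed the job in at 31 s. I turned the collar clockwise with the bar only, in three strokes from hole to hole. The arm met the head about 113° round, roughly 5 mm of lift.

**Snugness:** the torque rose from about 0.20 N m while free to an estimated 0.38–0.40 N m when I stopped, in the snug band at about 67–78 N. Readings early in the last stroke ran about 0.08 N m high. Allowing for that, the true load could be as low as about 45 N, still over the 35 N needed and well under 130 N. I did not put the bar back in to re-check the load.

**First try missed:** I read the hole angle wrong from the picture (172°), and the tip met the collar's face at about 13 N. I then found the hole by sliding the tip lightly clockwise round the collar, and it dropped in near 145°.

**Last picture:** the head is against the arm, the bar lies in both forks, and the gripper is clear with about zero wrist force. I never moved the gripper down near the pliers, tin, block, box or marker, but I did not measure whether they had shifted.

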